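Set out the figure painter's bench

ROBOT

A 7-joint arm with a two-finger parallel gripper is mounted at the origin on the work surface. World frame = base frame: x ahead of the robot, y to its left, z up, the work surface at z = 0. Lengths are in m, angles in degrees, forces in N, time in s.
With the tool pointing down it reaches from about 0.425 to 0.875 m from the base axis. Payload 4.7 kg.
Tool frame: the origin (TCP) lies at the very end of the fingers, on their centre line; the grasp point (between the pads) lies 19 mm behind it; z points along the fingers, y is the direction in which the jaws open and shut (so a half turn about z gives the same grasp; the last joint's range is limited). The gripper opens to 87 mm and grips with 3 to 60 N. Pads are 19 mm wide; open, the fingers measure 117 mm over their backs; the gripper's body (75 mm by 190 mm) begins 51 mm behind the grasp point.
Start: joints at [76.381, 18.392, -4.016, 83.108, 1.295, 78.541, -3.26], TCP at [0.162, -0.63, 0.223] pointing down, gripper open.
Joint ranges: [-163.93, 163.93], [-17.29, 119.83], [-79.2, 71.16], [3.27, 140.29], [-89.18, 269.18], [5.43, 117.66], [-154.24, 154.24]. Speed limits (degrees/s): [147.25, 147.25, 180, 180, 180, 180, 180].

INTERFACE

Orientations are given as [roll, pitch, yaw] about the fixed x, y, z axes, in that order (R = Rz(yaw) Ry(pitch) Rx(roll)).
In Python, from cell import * gives the robot as it stands.
- The arm moves only by the tool arm_command, never from a script. Its argument "targets" is a list that holds one entry, the list of rows, each a list of 7 numbers: the shift along the tool's x, y, z in m, then the turn, a rotation vector about the tool's x, y, z in degrees, then the gripper's target within -1 to 1 (shut at 1, half-way at 0, fully open at -1). In form: [[[tx, ty, tz, rx, ry, rz, claw], ...]]. A call has 1 to 10 rows; each row is the pose to reach, as a shift and turn from the pose commanded when the call began, along the tool's axes at that moment; what a row does not reach only later rows make up. A row lasts 1/10 s, in which the tool goes at most 50 mm and 8.59 degrees, less where a joint would pass 70% of its speed; a pose out of reach is approached as far as the arm can. A call with a gripper value outside its range is refused whole. The fingers move at their own pace and stop on an object; "newtons" is the grip in N (left out, the last holds). Time passes only in rows, so rows that repeat a pose let the fingers close. It gives the time, the measured TCP pose, the force and the opening at its end, in the units of the state.
- get_obs(): the state, without advancing time (a new reading comes with each control period).
- read_camera(name): name is "scene" or "top" or "wrist"; returns a dict with "img" (420x560x3 uint8, red, green, blue), "z_map" (420x560 float32, m along the optical axis (not along the pixel's ray), 0 where there is no reading), "K" (3x3 intrinsics, pixels), "origin" and "attitude" of the camera in the world. Camera axes: x right, y down, z forward; pixel columns grow to the right and rows downward; lengths in m; the calibration is good to about 2 mm. A picture is of the moment at which its call begins.
- sign_off(): hands the job in, once; it reports no verdict.
Trained networks look in the newest picture that a camera, given by its name, has taken for a name from the list of things; names that differ only in an ending like _2 or _b are one class to them, and where a whole thing is asked for, a point or a joint stands for the part that bears it (a point fixed in the world has none). Each returns a list of dicts, best first, with "conf" (0 to 1); they miss things now and then, are a little off and sometimes report something else, mostly with a low value. They report only what shows in the picture. A call takes as long as a camera call. They do not tell look-alikes from the thing itself.
- search_frame(thing, camera): "position" ([column, row] in pixels, amid what is visible of it).
The state is a dict: "time_s": time; "qpos": joint angles; "joint_velocities": joint speeds; "effort": joint torques, N m; "tool_pos": TCP position; "tool_rot": TCP orientation; "force": force on the tool from outside, world axes, zero at the start; "wrist_torque": the same for the moment, N m; "grip_width": finger opening in m.
Only numpy, scipy, OpenCV 4.12 (cv2) and the standard library are available. Lean on these libraries where they do the work, as an engineer would, in place of code of your own. Each camera call takes 0.05 s, during which the arm holds its last target.

TASK

Set out the painting bench around the round white stand: stand the orange monster in the middle of the stand, put the red jar on the mat to the left of the stand, the blue jar on the mat to its right and the silver gorilla on the mat behind it, and put the yellow-lidded tin on top of the blue jar. Left, right and behind are as seen from the robot (behind is the far side from it). Each thing must stand upright and centred on what carries it, and be let go.

Things in the scene. Friction and masses are not known exactly. Their poses are not given: they have to be found in the camera images.
- monster: Orange vinyl monster, yellow head spines and belly, 107 mm high, about 90 g. Origin: centre of underside; z up, face to its -x, start yaw within 0.6 rad; may end at any yaw. Grip front to back on the flat-faced torso: 40 mm deep (x), 46 wide (y), 31 to 76 mm up. Head no deeper. Arms reach 40 mm sideways and 31 mm forward, 22 mm or more off the midline; tail 53 mm back, below 26 mm height.
- gorilla: Gorilla figure, silver-grey fur, orange face, chest, feet and hands, 103 mm high, about 90 g. Origin: centre of underside; z up, face to its -x, start yaw within 0.6 rad; may end at any yaw. Grip front to back on the flat-faced torso: 42 mm deep (x), 50 wide (y), 31 to 76 mm up. Head no deeper. Arms hang at the sides, reach 41 mm sideways.
- jar_red: Round red paint jar with a flat red screw cap: body 48 mm across, cap 50 mm across, 58 mm high, about 140 g. Upright; origin at the centre of its underside, z up.
- jar_blue: Round blue paint jar with a flat blue screw cap: body 48 mm across, cap 50 mm across and flat on top, 58 mm high, about 140 g. Upright; origin at the centre of its underside, z up. The tin goes on its cap.
- tin: Low round steel tin with a yellow lid, 45 mm across, 24 mm high, about 50 g. Upright; origin at the centre of its underside, z up.
- stand: Round white painting stand (a disc 100 mm across with a small black dot at its centre), fixed to the bench; flat top 20 mm above the bench. Origin at the centre of its underside, z up; it is turned by at most 0.25 rad, with the three mats turned about it by the same angle.
- mat_cork: Round brown cork mat, fixed to the bench, 72 mm across and 5 mm thick; origin at the centre of its underside. One of the three mats that lie to the left of, to the right of and behind the stand; which mat lies where changes from start to start. Mat centres are 115 to 155 mm from the stand's centre.
- mat_grey: Light grey square mat, fixed to the bench, 72 mm a side and 5 mm thick; origin at the centre of its underside. One of the three mats that lie to the left of, to the right of and behind the stand; which mat lies where changes from start to start. Mat centres are 115 to 155 mm from the stand's centre.
- mat_green: Round green plastic mat, fixed to the bench, 72 mm across and 5 mm thick; origin at the centre of its underside. One of the three mats that lie to the left of, to the right of and behind the stand; which mat lies where changes from start to start. Mat centres are 115 to 155 mm from the stand's centre.
Things that resemble listed ones, but are neither listed nor needed, are in the scene too. Of the things that look like the jar_blue, take the one that is farthest from the robot's base at the start.

How it is judged:
By the outcome, as a careful person would: the job done as asked, in the order asked, and still so for the second after the job is handed in, with the robot touching nothing.
It also fails if it takes over 131 s, if anything falls off the work surface, if the arm or the gripper's body presses on something with over 40 N, if the wrist force passes 120 N, or if a joint passes its speed limit or range.

## Working session

There is one attempt and no reset: what is moved stays moved. The work goes in short steps, Python scripts to look and compute and a tool call to move; the robot and the scene stay as the last step left them, time stands still between calls to the robot, and variables do not carry over. Pictures are saved under pics/ and viewed, and the job is handed in when it is done.

Besides the shell and the picture viewer there is one more tool, called after "Request:" as name(argument=value, ...) on one line, values as JSON. arm_command: Moves the arm, as the interface text tells. Its arguments: {"type":"object","properties":{"targets":{"type":"array","items":{"type":"array","items":{"type":"array","items":{"type":"number"}}}},"newtons":{"type":"number"}},"required":["targets"]}

```bash
ls; mkdir -p pics
cat > h.py <<'E'
from cell import *
import numpy as np, cv2
from scipy.spatial.transform import Rotation as R
def att(c):
    a=np.array(c['attitude'],float)
    if a.shape==(3,3): return a
    if a.size==4: return R.from_quat(a).as_matrix()
    return R.from_euler('xyz',a,degrees=True).as_matrix()
def cloud(c):
    z=c['z_map'];K=np.array(c['K']);v,u=np.mgrid[:z.shape[0],:z.shape[1]]
    p=np.stack([(u-K[0,2])/K[0,0]*z,(v-K[1,2])/K[1,1]*z,z],-1)
    w=p@att(c).T+np.array(c['origin']); w[z<=0]=np.nan
    return w
E
python3 - <<'E'
from h import *
s=get_obs();print(s)
for n in ['scene','top','wrist']:
    c=read_camera(n);print(n,c['K'],c['origin'],c['attitude'])
    cv2.imwrite(f'pics/{n}0.png',c['img'][...,::-1])
    np.savez(f'{n}0.npz',**c)
    w=cloud(c);print(w[300,280],w[210,280])
    for t in ['monster','gorilla','jar_red','jar_blue','tin','stand','mat_cork','mat_grey','mat_green']:
        r=search_frame(t,n)
        print(t,[(np.round(d['position']).tolist(),round(d['conf'],2),np.round(w[int(d['position'][1]),int(d['position'][0])],3).tolist()) for d in r])
E
```

```text
pics
{'time_s': 0.0, 'qpos': array([76.38250324, 18.43996034, -4.01247932, 83.17377638,  1.29500612,
       78.54258048, -3.25989041]), 'joint_velocities': array([-0.00195643, -0.03024769, -0.07371171,  0.04824919, -0.01509408,
       -0.13042836,  0.06778539]), 'effort': array([-6.39787177e-04, -4.91282451e+01, -4.04092055e-01, -3.12525523e+01,
       -6.37707487e-02,  4.35399322e-02,  1.93211858e-04]), 'tool_pos': array([ 0.16170631, -0.6289896 ,  0.22146077]), 'tool_rot': array([-1.79888914e+02,  6.76475017e-03,  1.44244425e+01]), 'force': array([-0.90550841, -0.51824298,  0.68720255]), 'wrist_torque': array([-0.02497392,  0.00862063, -0.00843221]), 'grip_width': 0.08725706796385282}
scene [[440.37996282   0.         284.96094029]
 [  0.         440.37996282 203.66541214]
 [  0.           0.           1.        ]] [1.37108528 0.07831637 0.65040688] [-124.60836536    0.84875807   91.87641688]
[0.76700589 0.03916964 0.00298707] [ 4.57683381e-01  2.60976819e-02 -1.02877066e-04]
monster [([370.0, 171.0], 0.62, [0.371, 0.256, 0.065])]
gorilla [([150.0, 175.0], 0.83, [0.379, -0.324, 0.0
[... 1203 characters left out ...]
69, [0.483, 0.258, 0.057])]
tin [([135.0, 235.0], 0.87, [0.416, 0.379, 0.025])]
stand [([272.0, 173.0], 0.94, [0.563, 0.061, 0.022])]
mat_cork [([331.0, 188.0], 0.82, [0.529, -0.076, 0.006])]
mat_grey [([288.0, 125.0], 0.62, [0.69, 0.026, 0.002])]
mat_green [([217.0, 164.0], 0.61, [0.592, 0.196, 0.008])]
wrist [[334.42226972   0.         277.09134204]
 [  0.         334.42226972 213.87757214]
 [  0.           0.           1.        ]] [ 0.24107673 -0.60801314  0.38599879] [ 1.62697082e+02 -8.09238302e-03 -7.56379863e+01]
[ 0.1936588  -0.62097832  0.30655244] [ 0.13324903 -0.63919474  0.01058173]
monster []
gorilla []
jar_red []
jar_blue []
tin []
stand []
mat_cork []
mat_grey []
mat_green []
```

View pics/scene0.png

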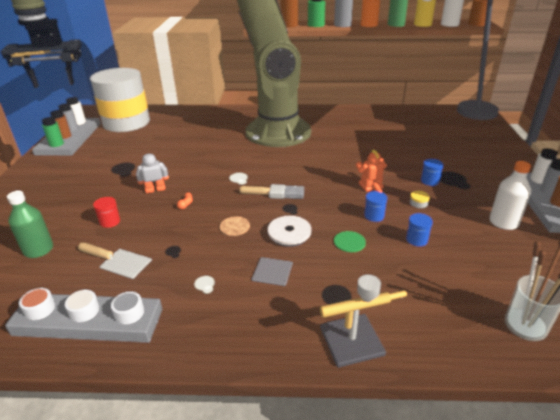

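View pics/top0.png

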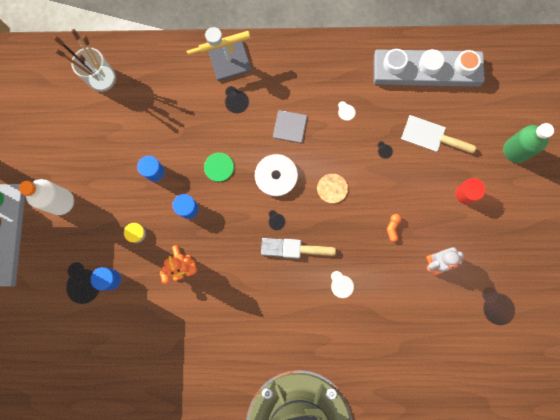

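The scene image (robot at the top) and the top image (robot at the bottom, left = +y) agree.

| Thing | Top pixel | Choice and reason |
|---|---|---|
| Blue jar candidates | (104,279) r≈0.53, (185,205) r≈0.55, (154,164) r≈0.67 | Take (154,164), the farthest from the base |
| Red jar | (469,192) | Only candidate; the stray orange bit at (394,227) is not a jar |
| Monster | (177,268) | Only candidate |
| Gorilla | (444,259) | Only candidate |
| Tin | (135,235) | Only candidate |
| Green mat | left of the stand | Takes the red jar |
| Cork mat | right of the stand | Takes the blue jar |
| Grey mat | behind the stand | Takes the gorilla |

Next I'll measure positions and check close crops.

```bash
cat > m.py <<'E'
from h import *
def seg(c,w,hsv_lo,hsv_hi,zlo,zhi,cen,rad):
    hsv=cv2.cvtColor(c['img'],cv2.COLOR_RGB2HSV)
    m=cv2.inRange(hsv,np.array(hsv_lo),np.array(hsv_hi))>0
    d=np.hypot(w[...,0]-cen[0],w[...,1]-cen[1])<rad
    return m&d&(w[...,2]>zlo)&(w[...,2]<zhi)
E
python3 - <<'E'
from m import *
for n in ['top','scene']:
    c=dict(np.load(f'{n}0.npz'));w=cloud(c)
    def rep(name,m):
        p=w[m]; 
        if len(p)<8: print(n,name,len(p));return
        cc,r=cv2.minEnclosingCircle(p[:,:2].astype(np.float32))
        print(n,name,len(p),'mean',p.mean(0).round(4),'mid',((p.max(0)+p.min(0))/2).round(4),'circ',np.round(cc,4),round(r,4),'zmed',np.median(p[:,2]).round(4))
    rep('red',seg(c,w,(0,120,60),(180,255,255),.05,.066,(.51,-.381),.06))
    for b in [(.579,.331),(.483,.258),(.317,.429)]: rep('blue',seg(c,w,(95,100,40),(130,255,255),.05,.066,b,.05))
    rep('tin',seg(c,w,(18,100,60),(40,255,255),.018,.03,(.416,.379),.05))
    rep('stand',seg(c,w,(0,0,0),(180,255,255),.014,.027,(.565,.061),.075))
    rep('green',seg(c,w,(45,100,40),(85,255,255),-.005,.015,(.592,.196),.075))
    rep('cork',seg(c,w,(5,60,120),(25,255,255),-.003,.012,(.529,-.076),.06))
    rep('grey',seg(c,w,(0,0,40),(180,110,255),-.005,.012,(.69,.026),.065))
    rep('monster',seg(c,w,(0,0,0),(180,255,255),.035,.2,(.345,.26),.08))
    rep('gorilla',seg(c,w,(0,0,0),(180,255,255),.035,.2,(.365,-.308),.08))
    for nm,cen in [('monster',(.345,.26)),('gorilla',(.365,-.308))]:
        for a in [.01,.03,.05,.07,.085,.095]:
            rep(nm+str(a),seg(c,w,(0,0,0),(180,255,255),a,a+.015,cen,.08))
c=dict(np.load('top0.npz'));im=c['img'][...,::-1]
A=[im[y-45:y+45,x-45:x+45] for x,y in [(177,265),(444,259),(154,164),(288,125)]]
c=dict(np.load('scene0.npz'));im=c['img'][...,::-1]
B=[im[y-45:y+45,x-45:x+45] for x,y in [(370,171),(150,175),(418,230),(272,270)]]
o=np.vstack([np.hstack(A),np.hstack(B)])
cv2.imwrite('pics/crop1.png',cv2.resize(o,None,fx=2.2,fy=2.2,interpolation=cv2.INTER_CUBIC))
E
```

```text
top red 412 mean [ 0.5139 -0.3906  0.0584] mid [ 0.5149 -0.3914  0.0576] circ [ 0.5141 -0.3918] 0.0256 zmed 0.0585
top blue 363 mean [0.5718 0.3452 0.0581] mid [0.5724 0.3461 0.0576] circ [0.5727 0.346 ] 0.0253 zmed 0.058
top blue 374 mean [0.4811 0.2596 0.0581] mid [0.4817 0.2597 0.0574] circ [0.4818 0.2604] 0.0248 zmed 0.0581
top blue 418 mean [0.316  0.4348 0.0578] mid [0.3166 0.4369 0.0575] circ [0.3168 0.4364] 0.026 zmed 0.0578
top tin 297 mean [0.4229 0.3819 0.0242] mid [0.4233 0.3824 0.0241] circ [0.4229 0.3827] 0.0229 zmed 0.0241
top stand 1366 mean [0.559  0.0526 0.0205] mid [0.5598 0.0525 0.0204] circ [0.5597 0.0528] 0.0505 zmed 0.0205
top green 690 mean [0.5831 0.1904 0.0051] mid [0.583  0.1906 0.0042] circ [0.5842 0.1908] 0.0365 zmed 0.0051
top cork 1874 mean [ 0.5283 -0.0756  0.0025] mid [ 0.5287 -0.0764  0.0041] circ [ 0.5289 -0.0759] 0.0601 zmed 0.0021
top grey 908 mean [0.6842 0.0189 0.005 ] mid [0.6862 0.0194 0.0038] circ [0.6847 0.0191] 0.0505 zmed 0.0051
top monster 650 mean [0.3396 0.2646 0.0782] mid [0.337  0.2652 0.0731] circ [0.333  0.2661] 0.0409 zmed 0.0733
t
[... 3524 characters left out ...]
71] mid [ 0.3679 -0.3272  0.0175] circ [ 0.3583 -0.3274] 0.0346 zmed 0.0167
scene gorilla0.03 118 mean [ 0.369  -0.322   0.0375] mid [ 0.3612 -0.3262  0.0375] circ [ 0.3541 -0.3271] 0.0403 zmed 0.0379
scene gorilla0.05 143 mean [ 0.3718 -0.3203  0.0575] mid [ 0.3644 -0.3249  0.0575] circ [ 0.361  -0.3235] 0.0398 zmed 0.0573
scene gorilla0.07 152 mean [ 0.369  -0.3216  0.0764] mid [ 0.3633 -0.3248  0.0775] circ [ 0.3612 -0.3242] 0.0325 zmed 0.0764
scene gorilla0.085 78 mean [ 0.3692 -0.3212  0.0929] mid [ 0.3674 -0.3241  0.0923] circ [ 0.3622 -0.3241] 0.0171 zmed 0.0939
scene gorilla0.095 73 mean [ 0.3647 -0.3227  0.1006] mid [ 0.3638 -0.3239  0.1005] circ [ 0.3615 -0.3239] 0.0159 zmed 0.1011
```

View pics/crop1.png

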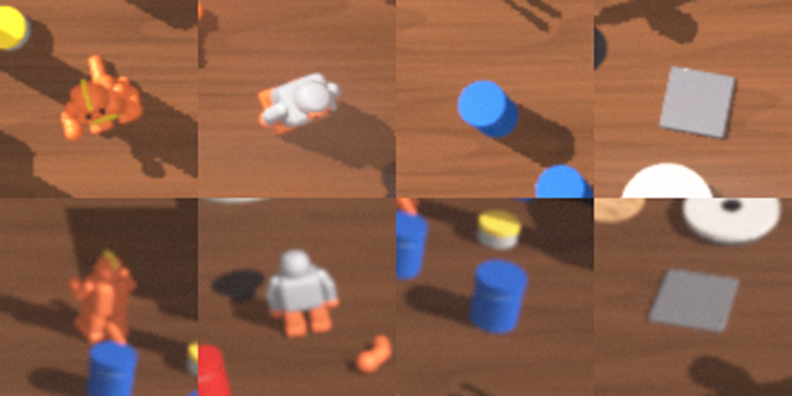

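The close crops confirm the choices. The chosen blue jar is the plain one at top (154,164). The monster's tail points away from the robot and slightly left, so its yaw is about +15°. The gorilla's shoulders put its yaw at about +20°. Next I'll write a move planner and go above the monster.

```bash
cat > plan.py <<'E'
from h import *
def pose(): 
    s=get_obs(); return np.array(s['tool_pos']),R.from_euler('xyz',s['tool_rot'],degrees=True),s
def down(y): return R.from_euler('xyz',[180,0,y],degrees=True)
def plan(wps,claw,step=.04,deg=7.5,ease=True,start=None):
    """wps: list of (x,y,z,yaw). prints chunks of 10 rows"""
    p,r,s=pose() if start is None else start
    pts=[(p,r)]
    for k,(x,y,z,yaw) in enumerate(wps):
        q=np.array([x,y,z]);t=down(yaw);p0,r0=pts[-1]
        dr=(r0.inv()*t).as_rotvec()
        n=max(1,int(np.ceil(max(np.linalg.norm(q-p0)/step,np.degrees(np.linalg.norm(dr))/deg))))
        for i in range(1,n+1):
            pts.append((p0+(q-p0)*i/n, r0*R.from_rotvec(dr*i/n)))
    pts=pts[1:]; pts.append(pts[-1])
    b=(p,r)
    for i in range(0,len(pts),10):
        rows=[]
        for q,t in pts[i:i+10]:
            d=b[1].inv().apply(q-b[0]); a=np.degrees((b[1].inv()*t).as_rotvec())
            rows.append([round(float(v),4)+0.0 for v in d]+[round(float(v),1)+0.0 for v in a]+[claw])
        print('['+str([[float(v) for v in r_] for r_ in rows]).replace(' ','')+']')
        b=pts[i:i+10][-1]
E
python3 - <<'E'
from plan import *
plan([(.33,-.5,.26,45),(.5,-.2,.26,75),(.52,.1,.26,100),(.38,.25,.26,105)],-1,step=.047,deg=8.3)
E
```

```text
[[[0.039,-0.0167,-0.0075,0.0,0.0,-6.1,-1.0],[0.078,-0.0334,-0.015,0.0,0.0,-12.2,-1.0],[0.117,-0.0501,-0.0225,0.0,0.0,-18.3,-1.0],[0.156,-0.0668,-0.03,0.0,0.0,-24.5,-1.0],[0.1951,-0.0836,-0.0374,0.0,0.0,-30.6,-1.0],[0.225,-0.1146,-0.0374,0.0,0.0,-34.3,-1.0],[0.2549,-0.1456,-0.0374,0.0,0.0,-38.1,-1.0],[0.2848,-0.1766,-0.0375,0.0,0.0,-41.8,-1.0],[0.3147,-0.2077,-0.0375,0.0,0.0,-45.6,-1.0],[0.3447,-0.2387,-0.0375,0.0,0.0,-49.3,-1.0]]]
[[[0.043,0.0025,0.0,0.0,0.0,-3.7,-1.0],[0.0861,0.0049,0.0,0.0,0.0,-7.5,-1.0],[0.1291,0.0074,0.0,0.0,0.0,-11.3,-1.0],[0.1688,-0.009,0.0,0.0,0.0,-14.8,-1.0],[0.2085,-0.0254,0.0,0.0,0.0,-18.4,-1.0],[0.2482,-0.0418,0.0,0.0,0.0,-22.0,-1.0],[0.2879,-0.0582,0.0,0.0,0.0,-25.5,-1.0],[0.3276,-0.0745,0.0,0.0,0.0,-29.1,-1.0],[0.3673,-0.0909,0.0,0.0,0.0,-32.7,-1.0],[0.407,-0.1073,0.0,0.0,0.0,-36.2,-1.0]]]
[[[0.0344,-0.0224,0.0,0.0,0.0,-1.0,-1.0],[0.0688,-0.0447,0.0,0.0,0.0,-2.0,-1.0],[0.1032,-0.0671,0.0,0.0,0.0,-3.0,-1.0],[0.1376,-0.0895,0.0,0.0,0.0,-4.0,-1.0],[0.172,-0.1118,0.0,0.0,0.0,-5.0,-1.0],[0.172,-0.1118,0.0,0.0,0.0,-5.0,-1.0]]]
```

Request:
arm_command(targets=[[[0.039, -0.017, -0.0075, 0, 0, -6.1, -1], [0.078, -0.033, -0.015, 0, 0, -12.2, -1], [0.117, -0.05, -0.0225, 0, 0, -18.3, -1], [0.156, -0.067, -0.03, 0, 0, -24.5, -1], [0.195, -0.084, -0.037, 0, 0, -30.6, -1], [0.225, -0.115, -0.037, 0, 0, -34.3, -1], [0.255, -0.146, -0.037, 0, 0, -38, -1], [0.285, -0.177, -0.037, 0, 0, -42, -1], [0.315, -0.208, -0.037, 0, 0, -45.6, -1], [0.345, -0.239, -0.037, 0, 0, -49.3, -1]]])

```text
time_s: 2.5
tool_pos: [0.4372, -0.3105, 0.2598]
tool_rot: [180.0, 0.0, 63.9]
force: [0.3, -0.3, -0.2]
grip_width: 0.087
```

Request:
arm_command(targets=[[[0.043, 0.0025, 0, 0, 0, -3.7, -1], [0.086, 0.005, 0, 0, 0, -7.5, -1], [0.129, 0.0075, 0, 0, 0, -11.3, -1], [0.169, -0.009, 0, 0, 0, -14.8, -1], [0.208, -0.025, 0, 0, 0, -18.4, -1], [0.248, -0.042, 0, 0, 0, -22, -1], [0.288, -0.058, 0, 0, 0, -25.5, -1], [0.328, -0.074, 0, 0, 0, -29.1, -1], [0.367, -0.091, 0, 0, 0, -32.7, -1], [0.407, -0.107, 0, 0, 0, -36.2, -1]]])

```text
time_s: 3.5
tool_pos: [0.5206, 0.1018, 0.2599]
tool_rot: [179.9, 0.1, 100.0]
force: [0.1, -0.4, -0.5]
grip_width: 0.0871
```

Request:
arm_command(targets=[[[0.034, -0.022, 0, 0, 0, -1, -1], [0.069, -0.045, 0, 0, 0, -2, -1], [0.103, -0.067, 0, 0, 0, -3, -1], [0.138, -0.09, 0, 0, 0, -4, -1], [0.172, -0.112, 0, 0, 0, -5, -1], [0.172, -0.112, 0, 0, 0, -5, -1], [0.172, -0.112, 0, 0, 0, -5, -1]]])

```text
time_s: 4.2
tool_pos: [0.3805, 0.2507, 0.2598]
tool_rot: [179.9, 0.1, 105.0]
force: [0.9, -0.9, 0.0]
grip_width: 0.0869
```

```bash
cat > an.py <<'E'
from m import *
def fig(c,cen,rad=.06,zs=(.04,.05,.06,.07,.08,.09),zmin=.03):
    w=cloud(c); d=np.hypot(w[...,0]-cen[0],w[...,1]-cen[1])<rad
    for a in zs:
        p=w[d&(w[...,2]>a)&(w[...,2]<a+.01)]
        if len(p)<10: print(a,len(p));continue
        rr=cv2.minAreaRect(p[:,:2].astype(np.float32)*1000)
        print(a,len(p),'mean',p.mean(0)[:2].round(4),'rect c',np.round(rr[0],1),'size',np.round(rr[1],1),'ang',round(rr[2],1))
    return w
E
python3 - <<'E'
from an import *
c=read_camera('wrist');np.savez('wm.npz',**c)
cv2.imwrite('pics/wm.png',c['img'][...,::-1])
print(search_frame('monster','wrist'))
w=fig(c,(.346,.267),zs=(.01,.03,.04,.05,.06,.07,.08,.09,.1))
# orthographic top map, 0.5mm/px, x up, y left, coloured by image
b=np.zeros((300,300,3),np.uint8);zb=np.full((300,300),-1.)
m=np.isfinite(w[...,2])&(np.abs(w[...,0]-.346)<.075)&(np.abs(w[...,1]-.267)<.075)
for p,col in zip(w[m],c['img'][m]):
    i=int((.346+.075-p[0])/.0005);j=int((.267+.075-p[1])/.0005)
    if p[2]>zb[i,j]: zb[i,j]=p[2];b[i,j]=col[::-1]
h=np.clip(zb/.11*255,0,255).astype(np.uint8)
cv2.imwrite('pics/wm_o.png',cv2.dilate(np.hstack([b,cv2.applyColorMap(h,cv2.COLORMAP_JET)]),np.ones((3,3))))
E
```

```text
[{'position': [245.0, 157.5], 'conf': 0.73}]
0.01 321 mean [0.3722 0.2859] rect c [355.1 285.2] size [43.3 70.3] ang 66.2
0.03 27 mean [0.3448 0.2966] rect c [336.9 293.6] size [30.6  3.4] ang 18.8
0.04 26 mean [0.3526 0.2891] rect c [348.  287.8] size [20.6 46.5] ang 69.4
0.05 30 mean [0.3496 0.2876] rect c [348.1 276.1] size [34.2 78.4] ang 34.3
0.06 600 mean [0.331  0.2734] rect c [339.5 269.7] size [50.4 79.5] ang 20.3
0.07 1012 mean [0.3415 0.2745] rect c [340.4 269.9] size [48. 73.] ang 20.2
0.08 55 mean [0.341  0.2758] rect c [343.7 274. ] size [28.1 34.8] ang 88.0
0.09 365 mean [0.3426 0.2744] rect c [342.3 271.7] size [32.2 36.9] ang 84.5
0.1 529 mean [0.3448 0.2719] rect c [344.4 272. ] size [26.6 25.1] ang 59.8
```

View pics/wm.png

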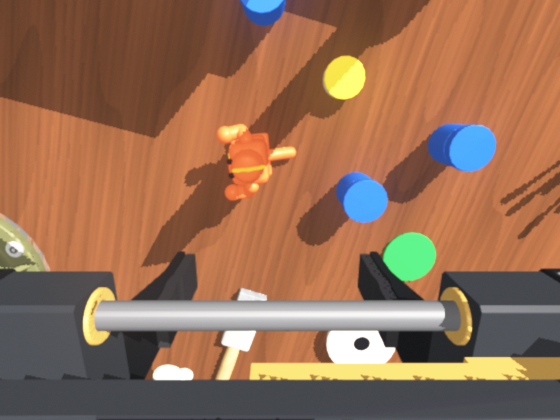

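View pics/wm_o.png

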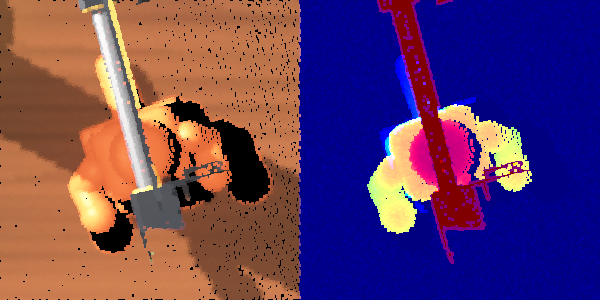

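Run:
```python
from m import *
c=dict(np.load('wm.npz'));w=cloud(c)
def rep(name,m):
    p=w[m]; cc,r=cv2.minEnclosingCircle(p[:,:2].astype(np.float32)); print(name,len(p),p.mean(0).round(4),np.round(cc,4),round(r,4),np.median(p[:,2]).round(4))
for b in [(.579,.338),(.483,.258)]: rep('blue',seg(c,w,(95,100,40),(130,255,255),.053,.066,b,.05))
rep('tin',seg(c,w,(18,100,60),(40,255,255),.018,.03,(.416,.379),.05))
rep('green',seg(c,w,(45,100,40),(85,255,255),-.005,.015,(.592,.196),.075))
from an import fig
c=dict(np.load('top0.npz'));fig(c,(.346,.267),zs=(.06,.07,.09,.1))
fig(c,(.356,-.323),zs=(.06,.07,.09,.1))
c=dict(np.load('scene0.npz'));fig(c,(.346,.267),zs=(.06,.07,.09,.1))
fig(c,(.356,-.323),zs=(.06,.07,.09,.1))
```

```text
blue 1761 [0.5706 0.347  0.0591] [0.5722 0.3474] 0.0255 0.0592
blue 1499 [0.4799 0.2622 0.0591] [0.481  0.2613] 0.0252 0.0592
tin 1384 [0.4222 0.3834 0.0251] [0.4226 0.3834] 0.0225 0.0252
green 1922 [0.583  0.1938 0.0062] [0.5849 0.1911] 0.038 0.0062
0.06 193 mean [0.3333 0.2622] rect c [339.9 268.9] size [50.2 79.6] ang 19.7
0.07 206 mean [0.3417 0.2653] rect c [341.1 268.6] size [47.3 70.5] ang 21.2
0.09 104 mean [0.3433 0.267 ] rect c [343.1 269.6] size [32.2 34.8] ang 82.1
0.1 86 mean [0.3448 0.2695] rect c [343.7 269.2] size [25.2 24.2] ang 62.8
0.06 61 mean [ 0.353  -0.3075] rect c [ 357.7 -322.4] size [42.4 72.4] ang 19.8
0.07 231 mean [ 0.3573 -0.3175] rect c [ 357.8 -322.9] size [42.1 63.7] ang 25.8
0.09 109 mean [ 0.3548 -0.3205] rect c [ 356.8 -323.2] size [34.7 31.5] ang 17.9
0.1 96 mean [ 0.3582 -0.3223] rect c [ 358.  -322.3] size [25. 23.] ang 89.9
0.06 119 mean [0.3558 0.2573] rect c [346.9 266.3] size [48.2 80.4] ang 11.4
0.07 127 mean [0.354  0.2631] rect c [344.2 267.5] size [47.  75.6] ang 18.8
0.09 55 mean [0.3555 0.2661] rect c [351.8 265.1] size [34.2 22.1] ang 61.4
0.1 46 mean [0.3499 0.2672] rect c [348.3 267.7] size [22.7 25.3] ang 89.4
0.06 100 mean [ 0.3723 -0.3194] rect c [ 369.1 -320.5] size [26.4 73.5] ang 23.7
0.07 131 mean [ 0.3689 -0.3219] rect c [ 362.  -323.8] size [38.9 64.7] ang 25.2
0.09 56 mean [ 0.369  -0.3218] rect c [ 368.3 -323. ] size [20.4 31.5] ang 7.5
0.1 42 mean [ 0.3624 -0.3236] rect c [ 362.4 -323.7] size [22.5 21.9] ang 76.9
```

The wrist view shows the monster at (245,157), arms at the lower left and upper left, tail pointing right. The wrist and top cameras agree within about 1 mm: monster origin (0.345, 0.271), yaw 20°.

Run:
```python
from plan import *
plan([(.345,.271,.16,110),(.345,.271,.036,110)],-1)
```

```text
[[[0.0101,-0.0099,0.0332,0.0,0.0,-1.7,-1.0],[0.0203,-0.0198,0.0663,0.0,0.0,-3.4,-1.0],[0.0304,-0.0297,0.0995,0.0,0.0,-5.2,-1.0],[0.0304,-0.0297,0.1305,0.0,0.0,-5.2,-1.0],[0.0305,-0.0298,0.1615,0.0,0.0,-5.2,-1.0],[0.0305,-0.0298,0.1925,0.0,0.0,-5.2,-1.0],[0.0305,-0.0298,0.2235,0.0,0.0,-5.2,-1.0],[0.0305,-0.0298,0.2235,0.0,0.0,-5.2,-1.0]]]
```

Request:
arm_command(targets=[[[0.01, -0.01, 0.033, 0, 0, -1.7, -1], [0.02, -0.02, 0.066, 0, 0, -3.4, -1], [0.0305, -0.03, 0.1, 0, 0, -5.2, -1], [0.0305, -0.03, 0.13, 0, 0, -5.2, -1], [0.0305, -0.03, 0.16, 0, 0, -5.2, -1], [0.0305, -0.03, 0.192, 0, 0, -5.2, -1], [0.0305, -0.03, 0.21, 0, 0, -5.2, -1], [0.0305, -0.03, 0.2235, 0, 0, -5.2, -1], [0.0305, -0.03, 0.2235, 0, 0, -5.2, -1]]])

```text
time_s: 5.2
tool_pos: [0.3431, 0.2704, 0.034]
tool_rot: [-179.7, -0.1, 110.0]
force: [-0.9, 0.5, 0.4]
grip_width: 0.0869
```

Request:
arm_command(targets=[[[0, 0, 0, 0, 0, 0, 0], [0, 0, 0, 0, 0, 0, 0.5], [0, 0, 0, 0, 0, 0, 1], [0, 0, 0, 0, 0, 0, 1], [0, 0, 0, 0, 0, 0, 1], [0, 0, 0, 0, 0, 0, 1], [0, 0, 0, 0, 0, 0, 1], [0, 0, 0, 0, 0, 0, 1], [0, 0, 0, 0, 0, 0, 1], [0, 0, 0, 0, 0, 0, 1]]], newtons=20)

```text
time_s: 6.2
tool_pos: [0.3439, 0.2721, 0.0361]
tool_rot: [-180.0, 0.0, 110.1]
force: [-0.7, 0.6, 2.4]
grip_width: 0.04
```

Run:
```python
from plan import *
plan([(.344,.272,.1,110),(.37,.25,.17,108),(.53,.085,.17,92),(.56,.054,.13,90),(.56,.054,.075,90)],1,step=.035)
```

```text
[[[-0.0001,0.0,-0.032,0.0,0.0,0.1,1.0],[-0.0001,0.0001,-0.0639,0.0,0.0,0.1,1.0],[-0.01,0.0057,-0.0872,0.0,0.0,0.8,1.0],[-0.0199,0.0113,-0.1106,0.0,0.0,1.5,1.0],[-0.0297,0.0169,-0.1339,0.0,0.0,2.1,1.0],[-0.0597,0.0303,-0.1339,0.0,0.0,4.4,1.0],[-0.0897,0.0436,-0.1339,0.0,0.0,6.7,1.0],[-0.1197,0.057,-0.1339,0.0,0.0,9.0,1.0],[-0.1497,0.0703,-0.1339,0.0,0.0,11.3,1.0],[-0.1797,0.0837,-0.1339,0.0,0.0,13.6,1.0]]]
[[[-0.026,0.02,0.0,0.0,0.0,2.3,1.0],[-0.0521,0.04,0.0,0.0,0.0,4.6,1.0],[-0.0692,0.0531,0.02,0.0,0.0,5.6,1.0],[-0.0863,0.0663,0.04,0.0,0.0,6.6,1.0],[-0.0863,0.0663,0.0675,0.0,0.0,6.6,1.0],[-0.0863,0.0663,0.095,0.0,0.0,6.6,1.0],[-0.0863,0.0663,0.095,0.0,0.0,6.6,1.0]]]
```

Request:
arm_command(targets=[[[0, 0, -0.032, 0, 0, 0, 1], [0, 0, -0.064, 0, 0, 0, 1], [-0.01, 0.006, -0.087, 0, 0, 0.8, 1], [-0.02, 0.011, -0.11, 0, 0, 1.5, 1], [-0.03, 0.017, -0.134, 0, 0, 2.1, 1], [-0.06, 0.03, -0.134, 0, 0, 4.4, 1], [-0.09, 0.0435, -0.134, 0, 0, 6.7, 1], [-0.12, 0.057, -0.134, 0, 0, 9, 1], [-0.15, 0.07, -0.134, 0, 0, 11.3, 1], [-0.18, 0.0835, -0.134, 0, 0, 13.6, 1]]])

```text
time_s: 7.2
tool_pos: [0.4848, 0.1307, 0.1696]
tool_rot: [-180.0, 0.0, 96.4]
force: [-0.3, 1.4, -1.0]
grip_width: 0.0395
```

Request:
arm_command(targets=[[[-0.026, 0.02, 0, 0, 0, 2.3, 1], [-0.052, 0.04, 0, 0, 0, 4.6, 1], [-0.069, 0.053, 0.02, 0, 0, 5.6, 1], [-0.086, 0.066, 0.04, 0, 0, 6.6, 1], [-0.086, 0.066, 0.067, 0, 0, 6.6, 1], [-0.086, 0.066, 0.095, 0, 0, 6.6, 1], [-0.086, 0.066, 0.095, 0, 0, 6.6, 1], [-0.086, 0.066, 0.095, 0, 0, 6.6, 1]]])

```text
time_s: 8.0
tool_pos: [0.5592, 0.0542, 0.075]
tool_rot: [-179.9, -0.0, 90.0]
force: [-0.1, -0.7, -0.0]
grip_width: 0.0394
```

Run:
```python
from an import *
from plan import plan
c=read_camera('top');np.savez('t1.npz',**c)
cv2.imwrite('pics/t1.png',c['img'][120:260,200:400,::-1])
c2=read_camera('scene');np.savez('s1.npz',**c2)
cv2.imwrite('pics/s1.png',cv2.resize(c2['img'][130:290,200:400,::-1],None,fx=3,fy=3))
s=get_obs();print(s['tool_pos'],s['tool_rot'],s['force'],s['grip_width'])
plan([(.5603,.0525,.0568,90)],1)
```

```text
[0.56063153 0.05431227 0.07659498] [ 1.79864493e+02 -6.01190056e-03  8.99492070e+01] [-0.89992932  0.03665892 -0.0628533 ] 0.039924332495126974
[[[-0.0018,-0.0004,0.0198,0.1,0.0,-0.1,1.0],[-0.0018,-0.0004,0.0198,0.1,0.0,-0.1,1.0]]]
```

View pics/s1.png

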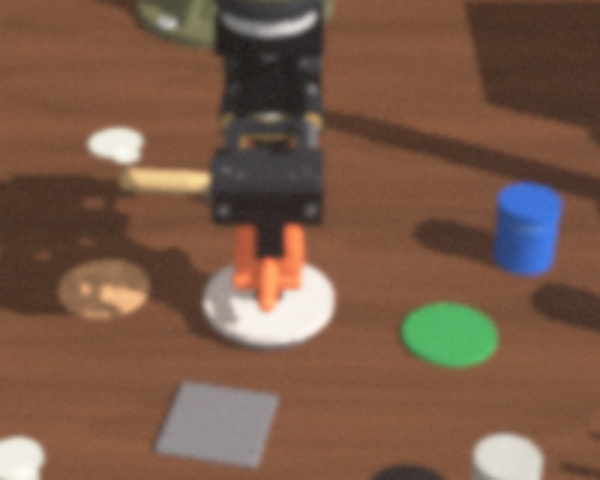

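The monster is held above the stand with its tail toward the camera at (268,290). I'll lower it.

Request:
arm_command(targets=[[[0, 0, 0.008, 0, 0, 0, 1], [0, 0, 0.014, 0, 0, 0, 1], [0, 0, 0.018, 0, 0, 0, 1], [0, 0, 0.018, 0, 0, 0, 1], [0, 0, 0.018, 0, 0, 0, 1]]])

```text
time_s: 8.6
tool_pos: [0.5595, 0.0539, 0.0569]
tool_rot: [-180.0, 0.0, 89.9]
force: [-0.4, 0.3, -0.8]
grip_width: 0.0395
```

Request:
arm_command(targets=[[[0, 0, 0.001, 0, 0, 0, 1], [0, 0, 0.001, 0, 0, 0, 1], [0, 0, 0.001, 0, 0, 0, 0.3], [0, 0, 0.001, 0, 0, 0, 0], [0, 0, 0.001, 0, 0, 0, -0.5], [0, 0, 0.001, 0, 0, 0, -1], [0, 0, 0.001, 0, 0, 0, -1], [0, 0, 0.001, 0, 0, 0, -1], [0, 0, 0.001, 0, 0, 0, -1]]])

```text
time_s: 9.5
tool_pos: [0.5596, 0.0538, 0.056]
tool_rot: [-180.0, 0.0, 89.9]
force: [-0.2, 0.9, 0.0]
grip_width: 0.0755
```

Run:
```python
from plan import *
s=get_obs();print(s['tool_pos'],s['force'],s['grip_width'])
plan([(.5595,.054,.19,90),(.5145,-.392+.0,.19,90)],-1,step=.045)
```

```text
[0.55956138 0.05382181 0.05600596] [-0.18288008  0.94610109  0.01121671] 0.07545109828769776
[[[0.0001,0.0,-0.0447,0.0,0.0,0.0,-1.0],[0.0001,0.0,-0.0893,0.0,0.0,0.0,-1.0],[0.0002,-0.0001,-0.134,0.0,0.0,-0.1,-1.0],[-0.0444,-0.0045,-0.134,0.0,0.0,-0.1,-1.0],[-0.089,-0.009,-0.134,0.0,0.0,-0.1,-1.0],[-0.1337,-0.0134,-0.134,0.0,0.0,-0.1,-1.0],[-0.1783,-0.0178,-0.134,0.0,0.0,-0.1,-1.0],[-0.2229,-0.0223,-0.134,0.0,0.0,-0.1,-1.0],[-0.2675,-0.0267,-0.134,0.0,0.0,-0.1,-1.0],[-0.3121,-0.0312,-0.134,0.0,0.0,-0.1,-1.0]]]
[[[-0.0446,-0.0045,0.0,0.0,0.0,0.0,-1.0],[-0.0892,-0.009,0.0,0.0,0.0,0.0,-1.0],[-0.1338,-0.0135,0.0,0.0,0.0,0.0,-1.0],[-0.1338,-0.0135,0.0,0.0,0.0,0.0,-1.0]]]
```

Request:
arm_command(targets=[[[0, 0, -0.03, 0, 0, 0, -1], [0, 0, -0.075, 0, 0, 0, -1], [0, 0, -0.134, 0, 0, 0, -1], [-0.0445, -0.0045, -0.134, 0, 0, 0, -1], [-0.089, -0.009, -0.134, 0, 0, 0, -1], [-0.134, -0.0135, -0.134, 0, 0, 0, -1], [-0.178, -0.018, -0.134, 0, 0, 0, -1], [-0.223, -0.0225, -0.134, 0, 0, 0, -1], [-0.2675, -0.027, -0.134, 0, 0, 0, -1], [-0.312, -0.031, -0.134, 0, 0, 0, -1]]])

```text
time_s: 10.5
tool_pos: [0.5277, -0.2599, 0.1902]
tool_rot: [180.0, 0.0, 89.9]
force: [0.7, 0.9, -0.3]
grip_width: 0.0872
```

Request:
arm_command(targets=[[[-0.0445, -0.0045, 0, 0, 0, 0, -1], [-0.089, -0.009, 0, 0, 0, 0, -1], [-0.134, -0.0135, 0, 0, 0, 0, -1], [-0.134, -0.0135, 0, 0, 0, 0, -1], [-0.134, -0.0135, 0, 0, 0, 0, -1], [-0.134, -0.0135, 0, 0, 0, 0, -1]]])

```text
time_s: 11.1
tool_pos: [0.5151, -0.3905, 0.19]
tool_rot: [180.0, -0.1, 90.0]
force: [0.6, -0.3, -0.6]
grip_width: 0.0872
```

Run:
```python
from an import *
from plan import plan,pose
s=get_obs();print(s['tool_pos'],s['tool_rot'],s['force'],s['grip_width'])
c=read_camera('top');np.savez('t2.npz',**c)
cv2.imwrite('pics/t2.png',c['img'][...,::-1])
fig(c,(.56,.053),zs=(.08,.09,.11,.12))
fig(c,(.358,-.323),zs=(.06,.07,.09,.1))
c=read_camera('wrist');np.savez('w2.npz',**c)
cv2.imwrite('pics/w2.png',c['img'][...,::-1])
w=cloud(c)
for n in ('t2','w2'):
    c=dict(np.load(n+'.npz'));w=cloud(c)
    p=w[seg(c,w,(0,120,60),(180,255,255),.05,.066,(.51,-.381),.06)]
    if len(p)>9: print(n,len(p),p.mean(0).round(4),cv2.minEnclosingCircle(p[:,:2].astype(np.float32)))
plan([(.5145,-.392,.02,90)],-1)
```

```text
[ 0.51514684 -0.39052249  0.19000862] [ 1.79982445e+02 -5.89312979e-02  9.00260259e+01] [ 0.57167152 -0.29165685 -0.60133826] 0.08715935710117935
0.08 188 mean [0.5449 0.0513] rect c [555.6  52.1] size [78.6 51.1] ang 89.1
0.09 197 mean [0.5541 0.0518] rect c [555.4  51.6] size [48.1 72.9] ang 0.0
0.11 87 mean [0.5541 0.0519] rect c [559.1  52.4] size [30.1 37.2] ang 67.8
0.12 92 mean [0.5604 0.0525] rect c [559.6  53.3] size [26.7 24.7] ang 43.9
0.06 55 mean [ 0.3506 -0.3072] rect c [ 357.7 -323.1] size [42.5 72.8] ang 21.5
0.07 234 mean [ 0.3583 -0.3175] rect c [ 357.7 -322.8] size [42.3 65.1] ang 19.7
0.09 112 mean [ 0.3543 -0.3207] rect c [ 356.6 -322.5] size [36.  30.2] ang 2.6
0.1 92 mean [ 0.3581 -0.3227] rect c [ 358.  -322.9] size [23.  23.6] ang 0.8
t2 407 [ 0.5142 -0.3907  0.0583] ((0.5147744417190552, -0.3911656439304352), 0.025786399841308594)
w2 2269 [ 0.5138 -0.3902  0.0589] ((0.5139390826225281, -0.39166259765625), 0.025205956771969795)
[[[-0.0004,-0.0002,0.0341,0.0,0.0,0.0,-1.0],[-0.0007,-0.0004,0.0681,0.0,0.0,0.0,-1.0],[-0.0011,-0.0006,0.1022,0.0,0.0,0.1,-1.0],[-0.0015,-0.0007,0.1363,0.0,0.0,0.1,-1.0],[-0.0018,-0.0009,0.1703,0.0,0.0,0.1,-1.0],[-0.0018,-0.0009,0.1703,0.0,0.0,0.1,-1.0]]]
```

View pics/t2.png

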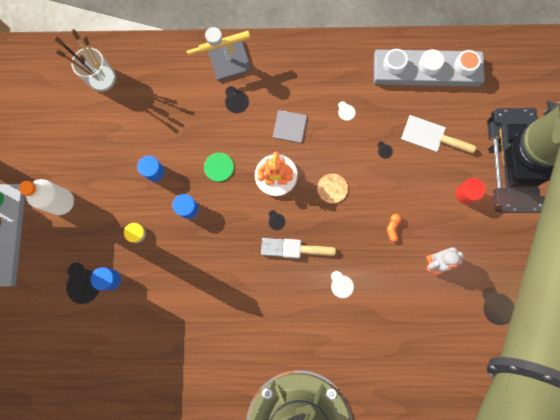

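View pics/w2.png

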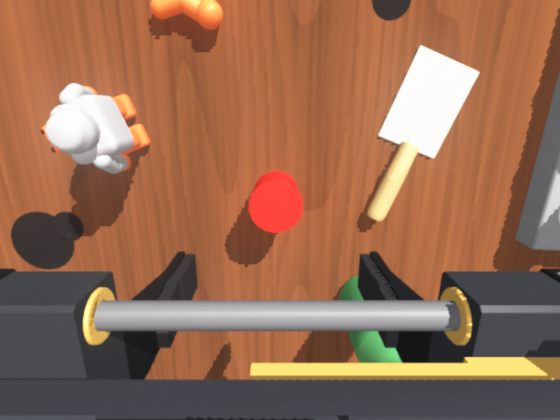

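The monster stands at the stand centre, with its head at (0.5595, 0.053) against a stand centre of (0.560, 0.053). The wrist image shows the red jar at (276,200) and the green bottle under the gripper near (365,310), so I'll check bottle clearance before descending.

Run:
```python
from h import *
for n in ['top0','scene0']:
    w=cloud(dict(np.load(n+'.npz')))
    for a in (.02,.05,.08,.11,.14,.17,.2):
        m=(w[...,2]>a)&(w[...,2]<a+.03)&(w[...,1]<-.43)&(w[...,1]>-.65)&(w[...,0]>.4)&(w[...,0]<.72)
        if m.sum(): print(n,a,m.sum(),w[m].min(0).round(3),w[m].max(0).round(3))
```

```text
top0 0.02 179 [ 0.588 -0.538  0.02 ] [ 0.648 -0.485  0.05 ]
top0 0.05 191 [ 0.588 -0.538  0.05 ] [ 0.647 -0.485  0.08 ]
top0 0.08 422 [ 0.589 -0.547  0.08 ] [ 0.65  -0.486  0.11 ]
top0 0.11 209 [ 0.599 -0.536  0.11 ] [ 0.642 -0.495  0.139]
top0 0.14 183 [ 0.606 -0.531  0.14 ] [ 0.635 -0.503  0.157]
scene0 0.02 365 [ 0.602 -0.542  0.02 ] [ 0.655 -0.488  0.05 ]
scene0 0.05 393 [ 0.604 -0.545  0.05 ] [ 0.656 -0.487  0.08 ]
scene0 0.08 486 [ 0.597 -0.548  0.08 ] [ 0.655 -0.488  0.11 ]
scene0 0.11 270 [ 0.608 -0.542  0.11 ] [ 0.646 -0.497  0.14 ]
scene0 0.14 166 [ 0.609 -0.534  0.14 ] [ 0.639 -0.504  0.154]
```

Request:
arm_command(targets=[[[-0.0005, 0, 0.04, 0, 0, 0, -1], [-0.001, 0.0005, 0.08, 0, 0, 0, -1], [-0.001, 0.0005, 0.12, 0, 0, 0, -1], [-0.001, 0.0005, 0.15, 0, 0, 0, -1], [-0.001, 0.0005, 0.17, 0, 0, 0, -1], [-0.001, 0.0005, 0.17, 0, 0, 0, -0.5], [-0.001, 0.0005, 0.17, 0, 0, 0, 0], [-0.001, 0.0005, 0.17, 0, 0, 0, 1], [-0.001, 0.0005, 0.17, 0, 0, 0, 1], [-0.001, 0.0005, 0.17, 0, 0, 0, 1]]], newtons=20)

```text
time_s: 12.2
tool_pos: [0.5157, -0.3936, 0.0214]
tool_rot: [179.9, 0.1, 89.9]
force: [0.2, -0.3, -0.2]
grip_width: 0.0549
```

Request:
arm_command(targets=[[[0, 0, 0, 0, 0, 0, 1], [0, 0, 0, 0, 0, 0, 1], [0, 0, 0, 0, 0, 0, 1], [0, 0, 0, 0, 0, 0, 1]]])

```text
time_s: 12.6
tool_pos: [0.5151, -0.3935, 0.021]
tool_rot: [180.0, 0.1, 89.9]
force: [-2.9, 0.9, 4.7]
grip_width: 0.0486
```

Run:
```python
from plan import *
plan([(.515,-.391,.1,90),(.515,-.391,.18,90),(.42,-.2,.22,90),(.43,.05,.22,90),(.5,.16,.22,90),(.5838,.191,.18,90),(.5838,.191,.045,90)],1,step=.042)
```

```text
[[[0.0012,0.0,-0.0395,0.0,0.0,0.0,1.0],[0.0025,-0.0001,-0.079,0.0,0.1,-0.1,1.0],[0.0024,-0.0001,-0.119,0.0,0.1,-0.1,1.0],[0.0024,-0.0001,-0.159,0.0,0.1,-0.1,1.0],[0.0342,-0.0159,-0.1657,0.0,0.1,-0.1,1.0],[0.066,-0.0318,-0.1724,0.0,0.1,-0.1,1.0],[0.0978,-0.0477,-0.1791,0.0,0.1,-0.1,1.0],[0.1296,-0.0636,-0.1858,0.0,0.1,-0.1,1.0],[0.1614,-0.0795,-0.1925,0.0,0.1,-0.1,1.0],[0.1932,-0.0953,-0.1992,0.0,0.1,-0.1,1.0]]]
[[[0.0417,0.0017,0.0,0.0,0.0,0.0,1.0],[0.0833,0.0033,0.0,0.0,0.0,0.0,1.0],[0.125,0.005,0.0,0.0,0.0,0.0,1.0],[0.1667,0.0067,0.0,0.0,0.0,0.0,1.0],[0.2083,0.0083,0.0,0.0,0.0,0.0,1.0],[0.25,0.01,0.0,0.0,0.0,0.0,1.0],[0.2775,0.0275,0.0,0.0,0.0,0.0,1.0],[0.305,0.045,0.0,0.0,0.0,0.0,1.0],[0.3325,0.0625,0.0,0.0,0.0,0.0,1.0],[0.36,0.08,0.0,0.0,0.0,0.0,1.0]]]
[[[0.0103,0.0279,0.0133,0.0,0.0,0.0,1.0],[0.0207,0.0559,0.0267,0.0,0.0,0.0,1.0],[0.031,0.0838,0.04,0.0,0.0,0.0,1.0],[0.031,0.0838,0.0738,0.0,0.0,0.0,1.0],[0.031,0.0838,0.1075,0.0,0.0,0.0,1.0],[0.031,0.0838,0.1413,0.0,0.0,0.0,1.0],[0.031,0.0838,0.175,0.0,0.0,0.0,1.0],[0.031,0.0838,0.175,0.0,0.0,0.0,1.0]]]
```

Run:
```python
from plan import *
st=(np.array([.515,-.392,.021]),down(90),0)
plan([(.515,-.392,.1,90),(.515,-.392,.18,90),(.46,-.2,.22,90),(.46,.05,.22,90),(.5838,.1905,.2,90),(.5838,.1905,.05,90)],1,step=.042,start=st)
```

```text
[[[0.0,0.0,-0.0395,0.0,0.0,0.0,1.0],[0.0,0.0,-0.079,0.0,0.0,0.0,1.0],[0.0,0.0,-0.119,0.0,0.0,0.0,1.0],[0.0,0.0,-0.159,0.0,0.0,0.0,1.0],[0.0384,-0.011,-0.167,0.0,0.0,0.0,1.0],[0.0768,-0.022,-0.175,0.0,0.0,0.0,1.0],[0.1152,-0.033,-0.183,0.0,0.0,0.0,1.0],[0.1536,-0.044,-0.191,0.0,0.0,0.0,1.0],[0.192,-0.055,-0.199,0.0,0.0,0.0,1.0],[0.2337,-0.055,-0.199,0.0,0.0,0.0,1.0]]]
[[[0.0417,0.0,0.0,0.0,0.0,0.0,1.0],[0.0833,0.0,0.0,0.0,0.0,0.0,1.0],[0.125,0.0,0.0,0.0,0.0,0.0,1.0],[0.1667,0.0,0.0,0.0,0.0,0.0,1.0],[0.2083,0.0,0.0,0.0,0.0,0.0,1.0],[0.2364,0.0248,0.004,0.0,0.0,0.0,1.0],[0.2645,0.0495,0.008,0.0,0.0,0.0,1.0],[0.2926,0.0743,0.012,0.0,0.0,0.0,1.0],[0.3207,0.099,0.016,0.0,0.0,0.0,1.0],[0.3488,0.1238,0.02,0.0,0.0,0.0,1.0]]]
[[[0.0,0.0,0.0375,0.0,0.0,0.0,1.0],[0.0,0.0,0.075,0.0,0.0,0.0,1.0],[0.0,0.0,0.1125,0.0,0.0,0.0,1.0],[0.0,0.0,0.15,0.0,0.0,0.0,1.0],[0.0,0.0,0.15,0.0,0.0,0.0,1.0]]]
```

Request:
arm_command(targets=[[[0, 0, -0.03, 0, 0, 0, 1], [0, 0, -0.07, 0, 0, 0, 1], [0, 0, -0.115, 0, 0, 0, 1], [0, 0, -0.159, 0, 0, 0, 1], [0.038, -0.011, -0.167, 0, 0, 0, 1], [0.077, -0.022, -0.175, 0, 0, 0, 1], [0.115, -0.033, -0.183, 0, 0, 0, 1], [0.154, -0.044, -0.191, 0, 0, 0, 1], [0.192, -0.055, -0.199, 0, 0, 0, 1], [0.234, -0.055, -0.199, 0, 0, 0, 1]]])

```text
time_s: 13.6
tool_pos: [0.4594, -0.1584, 0.2195]
tool_rot: [180.0, 0.1, 89.8]
force: [1.3, 0.0, -0.7]
grip_width: 0.0483
```

Request:
arm_command(targets=[[[0.0415, 0, 0, 0, 0, 0, 1], [0.083, 0, 0, 0, 0, 0, 1], [0.125, 0, 0, 0, 0, 0, 1], [0.167, 0, 0, 0, 0, 0, 1], [0.208, 0, 0, 0, 0, 0, 1], [0.236, 0.025, 0.004, 0, 0, 0, 1], [0.2645, 0.0495, 0.008, 0, 0, 0, 1], [0.2925, 0.074, 0.012, 0, 0, 0, 1], [0.3205, 0.099, 0.016, 0, 0, 0, 1], [0.349, 0.124, 0.02, 0, 0, 0, 1]]])

```text
time_s: 14.6
tool_pos: [0.5857, 0.1906, 0.1977]
tool_rot: [-179.9, -0.0, 89.9]
force: [-0.8, 0.9, 0.2]
grip_width: 0.0483
```

Request:
arm_command(targets=[[[0, 0, 0.03, 0, 0, 0, 1], [0, 0, 0.07, 0, 0, 0, 1], [0, 0, 0.11, 0, 0, 0, 1], [0, 0, 0.14, 0, 0, 0, 1], [0, 0, 0.15, 0, 0, 0, 1], [0, 0, 0.15, 0, 0, 0, 1], [0, 0, 0.15, 0, 0, 0, 1]]])

```text
time_s: 15.3
tool_pos: [0.5857, 0.1905, 0.0505]
tool_rot: [179.9, -0.1, 89.9]
force: [0.5, 0.1, -0.4]
grip_width: 0.0483
```

Run:
```python
from an import *
from plan import plan,pose
s=get_obs();print(s['tool_pos'],s['tool_rot'],s['force'],s['grip_width'])
for n in ('scene','wrist'):
    c=read_camera(n);np.savez(n[0]+'3.npz',**c)
    cv2.imwrite(f'pics/{n[0]}3.png',c['img'][...,::-1])
    w=cloud(c);k=(.584,.1905)
    for nm,lo,hi,a,b in [('red',(0,120,60),(180,255,255),.06,.11),('green',(45,100,30),(85,255,255),-.005,.02)]:
        m=seg(c,w,lo,hi,a,b,k,.06); p=w[m]
        if nm=='red': p=p[p[:,2]>np.percentile(p[:,2],90)-.006] if len(p) else p
        if len(p)>9: print(n,nm,len(p),p.mean(0).round(4),np.round(cv2.minEnclosingCircle(p[:,:2].astype(np.float32))[0],4),p[:,2].min(),p[:,2].max())
```

```text
[0.58566992 0.19045335 0.05045793] [ 1.79891264e+02 -5.31209073e-02  8.99274486e+01] [ 0.52855572  0.14014753 -0.3983191 ] 0.048314582762719084
scene red 25 [0.6138 0.1852 0.0711] [0.6079 0.1865] 0.06728962530495808 0.08267553311845421
scene green 373 [0.5967 0.1901 0.0066] [0.5867 0.1921] 0.0007575020447481151 0.00985253580854284
wrist red 6062 [0.5855 0.1974 0.089 ] [0.5855 0.2027] 0.08384656199859658 0.10975863116012816
wrist green 3651 [0.5812 0.2084 0.006 ] [0.5823 0.1918] 0.0002039889101131398 0.008355682967501193
```

View pics/s3.png

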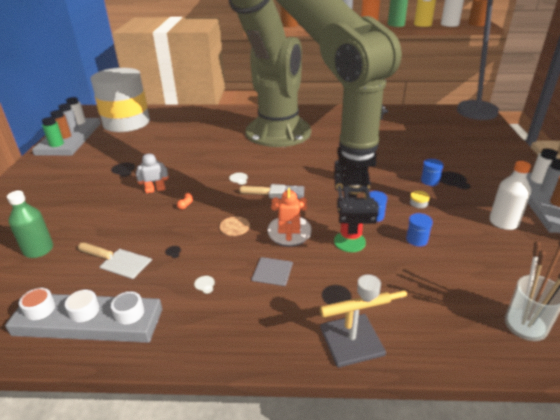

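View pics/w3.png

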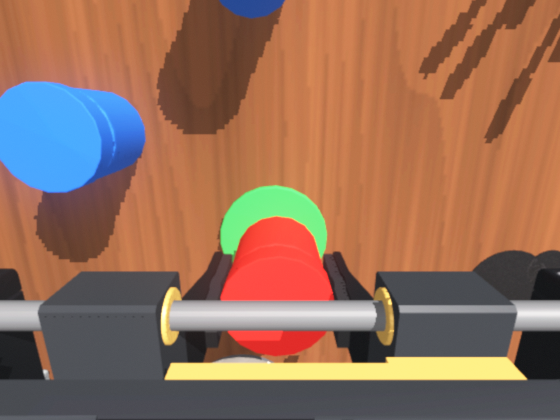

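The red jar hangs over the green mat, centred in x (wrist: jar (275,290), mat (273,240)). I'll lower it.

Request:
arm_command(targets=[[[0, -0.001, 0.012, 0, 0, 0, 1], [0, -0.001, 0.021, 0, 0, 0, 1], [0, -0.001, 0.0245, 0, 0, 0, 1], [0, -0.001, 0.0245, 0, 0, 0, 1], [0, -0.001, 0.0245, 0, 0, 0, 1]]])

```text
time_s: 15.9
tool_pos: [0.5837, 0.1898, 0.0258]
tool_rot: [-180.0, 0.1, 89.9]
force: [-3.2, -2.3, 10.5]
grip_width: 0.0484
```

Request:
arm_command(targets=[[[0, 0, 0.0005, 0, 0, 0, 0.6], [0, 0, 0.0005, 0, 0, 0, 0.3], [0, 0, 0.0005, 0, 0, 0, 0], [0, 0, 0.0005, 0, 0, 0, -0.5], [0, 0, 0.0005, 0, 0, 0, -1], [0, 0, 0.0005, 0, 0, 0, -1], [0, 0, -0.005, 0, 0, 0, -1]]])

```text
time_s: 16.6
tool_pos: [0.583, 0.1894, 0.0286]
tool_rot: [-179.9, 0.0, 89.9]
force: [-0.2, 0.9, 0.4]
grip_width: 0.0724
```

Run:
```python
from plan import *
print(pose()[2]['force'])
plan([(.584,.1905,.12,90),(.573,.28,.13,90),(.573,.346,.12,90)],-1,step=.045)
```

```text
[-0.16347722  0.90593542  0.39613121]
[[[0.0004,0.0003,-0.0305,0.0,0.0,0.0,-1.0],[0.0007,0.0006,-0.061,-0.1,0.0,0.0,-1.0],[0.0011,0.0008,-0.0915,-0.1,0.0,-0.1,-1.0],[0.0309,-0.0029,-0.0948,-0.1,0.0,-0.1,-1.0],[0.0607,-0.0066,-0.0981,-0.1,0.0,-0.1,-1.0],[0.0905,-0.0103,-0.1015,-0.1,0.0,-0.1,-1.0],[0.1235,-0.0103,-0.0965,-0.1,0.0,-0.1,-1.0],[0.1565,-0.0104,-0.0915,-0.1,0.0,-0.1,-1.0],[0.1565,-0.0104,-0.0915,-0.1,0.0,-0.1,-1.0]]]
```

Request:
arm_command(targets=[[[0, 0, -0.03, 0, 0, 0, -1], [0, 0, -0.06, 0, 0, 0, -1], [0.001, 0.001, -0.0915, 0, 0, 0, -1], [0.031, -0.003, -0.095, 0, 0, 0, -1], [0.061, -0.0065, -0.098, 0, 0, 0, -1], [0.0905, -0.01, -0.1, 0, 0, 0, -1], [0.1235, -0.01, -0.096, 0, 0, 0, -1], [0.157, -0.01, -0.0915, 0, 0, 0, -1], [0.157, -0.01, -0.0915, 0, 0, 0, -1], [0.157, -0.01, -0.0915, 0, 0, 0, -1]]])

```text
time_s: 17.6
tool_pos: [0.5732, 0.3478, 0.1208]
tool_rot: [-180.0, 0.0, 90.1]
force: [-0.2, -0.3, 0.7]
grip_width: 0.0873
```

Run:
```python
from an import *
from plan import plan,pose
s=get_obs();print(s['tool_pos'],s['tool_rot'],s['force'],s['grip_width'])
for n in ('top','wrist'):
    c=read_camera(n);np.savez(n[0]+'4.npz',**c)
    cv2.imwrite(f'pics/{n[0]}4.png',c['img'][...,::-1])
    w=cloud(c)
    for nm,lo,hi,a,b,k in [('red',(0,120,60),(180,255,255),.057,.07,(.584,.19)),('blue',(95,100,40),(130,255,255),.052,.066,(.573,.346))]:
        m=seg(c,w,lo,hi,a,b,k,.05); p=w[m]
        if len(p)>9: print(n,nm,len(p),p.mean(0).round(4),np.round(cv2.minEnclosingCircle(p[:,:2].astype(np.float32))[0],4),p[:,2].min(),p[:,2].max())
plan([(.573,.3465,.02,90)],-1)
```

```text
[0.57316441 0.34782414 0.12078647] [-1.79957019e+02  6.52769956e-03  9.00617632e+01] [-0.17100995 -0.29364478  0.68247328] 0.08731729094034071
top red 207 [0.5909 0.1854 0.0633] [0.5872 0.1881] 0.057467507577331656 0.06852785490320756
wrist blue 3616 [0.5722 0.3486 0.059 ] [0.5721 0.3473] 0.05227908001118575 0.06135829931649531
[[[0.0004,-0.0005,0.0336,0.0,0.0,0.0,-1.0],[0.0008,-0.001,0.0673,0.0,0.0,-0.1,-1.0],[0.0011,-0.0016,0.1009,0.0,0.1,-0.1,-1.0],[0.0011,-0.0016,0.1009,0.0,0.1,-0.1,-1.0]]]
```

View pics/w4.png

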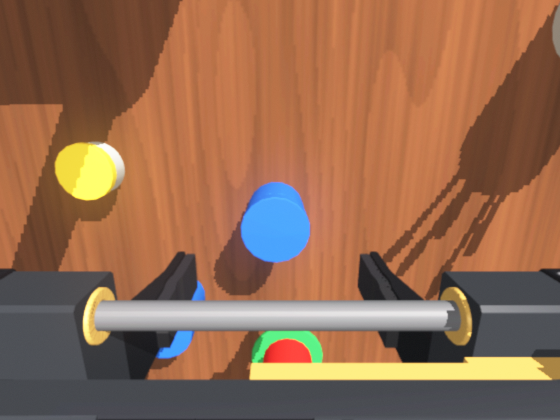

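View pics/t4.png

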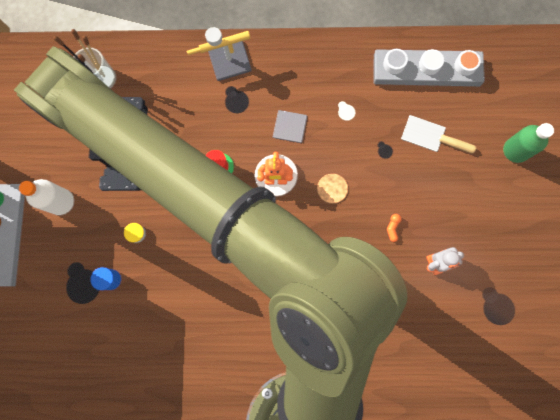

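The red jar stands on the green mat (wrist (288,352)). The target blue jar at wrist (275,228) is centred between the fingers. I'll grip it.

Request:
arm_command(targets=[[[0, -0.0005, 0.034, 0, 0, 0, -1], [0, -0.001, 0.067, 0, 0, 0, -1], [0, -0.001, 0.09, 0, 0, 0, -1], [0, -0.001, 0.1005, 0, 0, 0, -1], [0, -0.001, 0.1005, 0, 0, 0, -0.3], [0, -0.001, 0.1005, 0, 0, 0, 0], [0, -0.001, 0.1005, 0, 0, 0, 1], [0, -0.001, 0.1005, 0, 0, 0, 1], [0, -0.001, 0.1005, 0, 0, 0, 1], [0, -0.001, 0.1005, 0, 0, 0, 1]]], newtons=20)

```text
time_s: 18.7
tool_pos: [0.5729, 0.3471, 0.0211]
tool_rot: [180.0, -0.0, 89.9]
force: [0.8, -1.5, 2.3]
grip_width: 0.048
```

Request:
arm_command(targets=[[[0, 0, 0, 0, 0, 0, 1], [0, 0, 0, 0, 0, 0, 1], [0, 0, 0, 0, 0, 0, 1], [0, 0, 0, 0, 0, 0, 1]]])

```text
time_s: 19.1
tool_pos: [0.5729, 0.3471, 0.0211]
tool_rot: [180.0, -0.0, 89.9]
force: [-2.0, -1.8, 6.0]
grip_width: 0.0483
```

Run:
```python
from plan import *
c=dict(np.load('top0.npz'));w=cloud(c)
# cork: plain geometry fit
from m import seg
m=seg(c,w,(5,60,150),(25,200,255),.0035,.012,(.529,-.076),.045);p=w[m]
print(m.sum(),p.mean(0),cv2.minEnclosingCircle(p[:,:2].astype(np.float32)))
c=dict(np.load('scene0.npz'));w=cloud(c)
m=seg(c,w,(5,60,150),(25,200,255),.0045,.012,(.529,-.076),.045);p=w[m]
print(m.sum(),p.mean(0),cv2.minEnclosingCircle(p[:,:2].astype(np.float32)))
st=(np.array([.5725,.3475,.02]),down(90),0)
plan([(.5725,.3475,.1,90),(.56,.32,.2,90),(.45,.1,.23,90),(.45,-.05,.23,90),(.5285,-.076,.2,90),(.5285,-.076,.05,90)],1,step=.042,start=st)
```

```text
592 [ 0.52983305 -0.07929005  0.00607903] ((0.5308129787445068, -0.07520745694637299), 0.04448499158024788)
425 [ 0.53274136 -0.08164597  0.00720465] ((0.5298258066177368, -0.07989351451396942), 0.0387975350022316)
[[[0.0,0.0,-0.04,0.0,0.0,0.0,1.0],[0.0,0.0,-0.08,0.0,0.0,0.0,1.0],[-0.0092,-0.0042,-0.1133,0.0,0.0,0.0,1.0],[-0.0183,-0.0083,-0.1467,0.0,0.0,0.0,1.0],[-0.0275,-0.0125,-0.18,0.0,0.0,0.0,1.0],[-0.0642,-0.0308,-0.185,0.0,0.0,0.0,1.0],[-0.1008,-0.0492,-0.19,0.0,0.0,0.0,1.0],[-0.1375,-0.0675,-0.195,0.0,0.0,0.0,1.0],[-0.1742,-0.0858,-0.2,0.0,0.0,0.0,1.0],[-0.2108,-0.1042,-0.205,0.0,0.0,0.0,1.0]]]
[[[-0.0367,-0.0183,-0.005,0.0,0.0,0.0,1.0],[-0.0742,-0.0183,-0.005,0.0,0.0,0.0,1.0],[-0.1117,-0.0183,-0.005,0.0,0.0,0.0,1.0],[-0.1492,-0.0183,-0.005,0.0,0.0,0.0,1.0],[-0.1867,-0.0183,-0.005,0.0,0.0,0.0,1.0],[-0.1953,0.0078,0.005,0.0,0.0,0.0,1.0],[-0.204,0.034,0.015,0.0,0.0,0.0,1.0],[-0.2127,0.0602,0.025,0.0,0.0,0.0,1.0],[-0.2127,0.0602,0.0625,0.0,0.0,0.0,1.0],[-0.2127,0.0602,0.1,0.0,0.0,0.0,1.0]]]
[[[0.0,0.0,0.0375,0.0,0.0,0.0,1.0],[0.0,0.0,0.075,0.0,0.0,0.0,1.0],[0.0,0.0,0.075,0.0,0.0,0.0,1.0]]]
```

Run:
```python
from h import *
out=[]
for n in ['top0','t2','scene0','s3']:
    c=dict(np.load(n+'.npz'));w=cloud(c);im=c['img']
    lab=cv2.cvtColor(cv2.GaussianBlur(im,(3,3),0),cv2.COLOR_RGB2LAB).astype(float)
    d=np.hypot(w[...,0]-.529,w[...,1]+.076)
    ref=np.median(lab[d<.02],0);bg=np.median(lab[(d>.05)&(d<.065)],0)
    t=((lab-bg)@(ref-bg))/np.sum((ref-bg)**2)
    m=((t>.5)&(d<.06)).astype(np.uint8)
    m=cv2.morphologyEx(m,cv2.MORPH_CLOSE,np.ones((5,5)));m=cv2.morphologyEx(m,cv2.MORPH_OPEN,np.ones((3,3)))
    k,l,st,ce=cv2.connectedComponentsWithStats(m);i=1+np.argmax(st[1:,4]);m=(l==i)
    cs,_=cv2.findContours(m.astype(np.uint8),cv2.RETR_EXTERNAL,cv2.CHAIN_APPROX_NONE)
    e=cv2.fitEllipse(max(cs,key=len));K=c['K']
    ray=att(c)@np.array([(e[0][0]-K[0,2])/K[0,0],(e[0][1]-K[1,2])/K[1,1],1]);o=c['origin'];P=o+ray*(.005-o[2])/ray[2]
    print(n,m.sum(),w[m].mean(0).round(4),((w[m].max(0)+w[m].min(0))/2).round(4),np.ptp(w[m],0).round(3),'ell',np.round(e[0],1),np.round(e[1],1),P.round(4))
```

```text
top0 698 [nan nan nan] [nan nan nan] [nan nan nan] ell [331.7 187.9] [28.4 29.5] [ 0.5297 -0.0803  0.005 ]
t2 568 [ 0.5335 -0.0847  0.0054] [ 0.5309 -0.0812  0.0053] [0.067 0.067 0.015] ell [333.4 186.4] [23.3 30.4] [ 0.5333 -0.0844  0.005 ]
scene0 465 [ 0.5331 -0.0801  0.0068] [ 0.5273 -0.0807  0.0055] [0.082 0.072 0.011] ell [234.6 225.6] [18.7 29.4] [ 0.5311 -0.0805  0.005 ]
s3 400 [ 0.5372 -0.0835  0.0069] [ 0.5322 -0.0818  0.005 ] [0.071 0.069 0.01 ] ell [232.9 226.5] [17.6 27.3] [ 0.5345 -0.084   0.005 ]
```

Request:
arm_command(targets=[[[0, 0, -0.035, 0, 0, 0, 1], [0, 0, -0.075, 0, 0, 0, 1], [-0.009, -0.004, -0.113, 0, 0, 0, 1], [-0.018, -0.008, -0.147, 0, 0, 0, 1], [-0.0275, -0.0125, -0.18, 0, 0, 0, 1], [-0.064, -0.031, -0.185, 0, 0, 0, 1], [-0.101, -0.049, -0.19, 0, 0, 0, 1], [-0.1375, -0.0675, -0.195, 0, 0, 0, 1], [-0.174, -0.086, -0.2, 0, 0, 0, 1], [-0.211, -0.104, -0.205, 0, 0, 0, 1]]])

```text
time_s: 20.1
tool_pos: [0.4675, 0.1345, 0.2244]
tool_rot: [-179.9, -0.0, 89.9]
force: [-0.3, -1.0, -0.8]
grip_width: 0.0478
```

Request:
arm_command(targets=[[[-0.0365, -0.018, -0.005, 0, 0, 0, 1], [-0.074, -0.018, -0.005, 0, 0, 0, 1], [-0.112, -0.018, -0.005, 0, 0, 0, 1], [-0.149, -0.018, -0.005, 0, 0, 0, 1], [-0.187, -0.018, -0.005, 0, 0, 0, 1], [-0.196, 0.008, 0.005, 0, 0, 0, 1], [-0.206, 0.034, 0.015, 0, 0, 0, 1], [-0.217, 0.061, 0.025, 0, 0, 0, 1], [-0.217, 0.061, 0.06, 0, 0, 0, 1], [-0.217, 0.061, 0.095, 0, 0, 0, 1]]])

```text
time_s: 21.1
tool_pos: [0.5302, -0.0813, 0.129]
tool_rot: [180.0, -0.1, 89.9]
force: [-0.4, -0.0, -2.5]
grip_width: 0.0479
```

Request:
arm_command(targets=[[[0, 0, 0.035, 0, 0, 0, 1], [0, 0, 0.07, 0, 0, 0, 1], [0, 0, 0.08, 0, 0, 0, 1], [0, 0, 0.08, 0, 0, 0, 1], [0, 0, 0.08, 0, 0, 0, 1]]])

```text
time_s: 21.6
tool_pos: [0.5305, -0.0811, 0.0518]
tool_rot: [179.9, 0.0, 89.9]
force: [1.0, 0.6, -1.8]
grip_width: 0.0484
```

Run:
```python
from an import *
s=get_obs();print(s['tool_pos'],s['tool_rot'],s['force'],s['grip_width'])
for n in ('scene','wrist'):
    c=read_camera(n);np.savez(n[0]+'5.npz',**c)
    cv2.imwrite(f'pics/{n[0]}5.png',c['img'][...,::-1])
    w=cloud(c)
    m=seg(c,w,(95,100,40),(130,255,255),.06,.12,(.5295,-.08),.05);p=w[m]
    if len(p)>9: print(n,len(p),p.mean(0).round(4),np.percentile(p[:,2],[1,50,99]).round(4))
```

```text
[ 0.53051153 -0.08111086  0.05182282] [1.79886314e+02 1.77297763e-02 8.99342617e+01] [ 0.95482227  0.55420132 -1.75975435] 0.04835117688707909
scene 63 [ 0.5509 -0.0755  0.069 ] [0.0601 0.068  0.0835]
wrist 7473 [ 0.5303 -0.0735  0.0866] [0.0615 0.0902 0.0916]
```

View pics/w5.png

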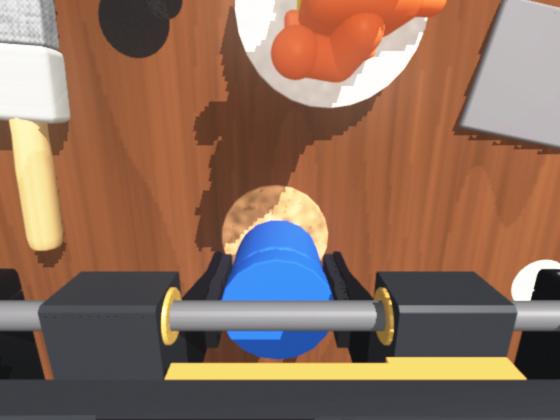

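View pics/s5.png

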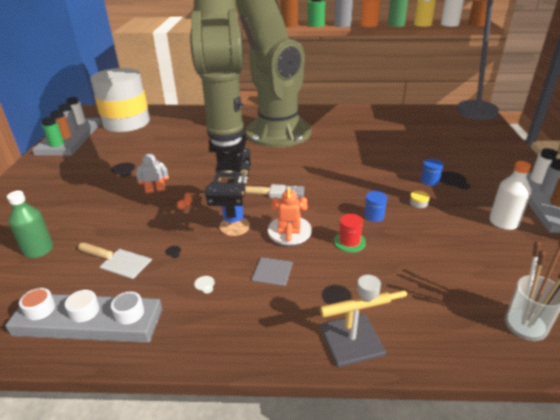

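The scene view shows the red jar upright on the green mat at (350,232). In the wrist view the blue jar is over the cork mat, at (278,290) and (275,235). I'll lower and release it.

Request:
arm_command(targets=[[[0.0005, -0.001, 0.012, 0, 0, 0, 1], [0.0005, -0.001, 0.021, 0, 0, 0, 1], [0.0005, -0.001, 0.0255, 0, 0, 0, 1], [0.0005, -0.001, 0.026, 0, 0, 0, 1], [0.0005, -0.001, 0.026, 0, 0, 0, 1]]])

```text
time_s: 22.2
tool_pos: [0.5277, -0.0811, 0.0258]
tool_rot: [-179.9, 0.1, 89.9]
force: [-7.0, -1.1, 14.5]
grip_width: 0.0485
```

Request:
arm_command(targets=[[[0, 0, 0, 0, 0, 0, 0.6], [0, 0, 0, 0, 0, 0, 0.3], [0, 0, 0, 0, 0, 0, 0], [0, 0, 0, 0, 0, 0, -0.5], [0, 0, 0, 0, 0, 0, -1], [0, 0, 0, 0, 0, 0, -1], [0, 0, -0.005, 0, 0, 0, -1]]])

```text
time_s: 22.9
tool_pos: [0.5278, -0.0805, 0.0289]
tool_rot: [-179.9, -0.0, 89.9]
force: [0.2, -0.7, -0.6]
grip_width: 0.0722
```

Run:
```python
from plan import *
print(pose()[2]['force'])
plan([(.53,-.081,.14,90),(.45,-.2,.2,105),(.357,-.323,.2,111),(.357,-.323,.16,111)],-1,step=.045)
```

```text
[ 0.1755959  -0.70568872 -0.59419599]
[[[-0.0002,0.0007,-0.037,0.0,0.0,0.0,-1.0],[-0.0003,0.0014,-0.0741,-0.1,0.0,0.0,-1.0],[-0.0005,0.002,-0.1111,-0.1,0.0,-0.1,-1.0],[-0.0302,-0.0179,-0.1261,-0.1,0.0,-3.8,-1.0],[-0.06,-0.0379,-0.1411,-0.1,0.0,-7.6,-1.0],[-0.0898,-0.0579,-0.1561,-0.1,0.0,-11.3,-1.0],[-0.1195,-0.0779,-0.1711,-0.1,0.0,-15.1,-1.0],[-0.1503,-0.1011,-0.171,-0.1,0.0,-16.6,-1.0],[-0.1811,-0.1243,-0.171,-0.1,0.0,-18.1,-1.0],[-0.2119,-0.1475,-0.171,-0.1,0.0,-19.6,-1.0]]]
[[[-0.0212,-0.0322,0.0,0.0,0.0,-1.5,-1.0],[-0.0212,-0.0322,0.04,0.0,0.0,-1.5,-1.0],[-0.0212,-0.0322,0.04,0.0,0.0,-1.5,-1.0]]]
```

Request:
arm_command(targets=[[[0, 0.001, -0.037, 0, 0, 0, -1], [0, 0.001, -0.074, 0, 0, 0, -1], [0, 0.002, -0.111, 0, 0, 0, -1], [-0.03, -0.018, -0.126, 0, 0, -3.8, -1], [-0.06, -0.038, -0.141, 0, 0, -7.6, -1], [-0.09, -0.058, -0.156, 0, 0, -11.3, -1], [-0.12, -0.078, -0.171, 0, 0, -15.1, -1], [-0.15, -0.101, -0.171, 0, 0, -16.6, -1], [-0.181, -0.124, -0.171, 0, 0, -18.1, -1], [-0.212, -0.1475, -0.171, 0, 0, -19.6, -1]]])

```text
time_s: 23.9
tool_pos: [0.3798, -0.2935, 0.2011]
tool_rot: [180.0, 0.1, 109.6]
force: [-0.2, -0.6, 0.8]
grip_width: 0.0873
```

Request:
arm_command(targets=[[[-0.021, -0.032, 0, 0, 0, -1.5, -1], [-0.021, -0.032, 0, 0, 0, -1.5, -1], [-0.021, -0.032, 0, 0, 0, -1.5, -1], [-0.021, -0.032, 0, 0, 0, -1.5, -1]]])

```text
time_s: 24.3
tool_pos: [0.3585, -0.3218, 0.2007]
tool_rot: [180.0, 0.0, 111.1]
force: [0.4, 0.4, -0.6]
grip_width: 0.0873
```

Run:
```python
from an import *
s=get_obs();print(s['tool_pos'],s['tool_rot'],s['force'],s['grip_width'])
for n in ('top','wrist'):
    c=read_camera(n);np.savez(n[0]+'6.npz',**c)
    cv2.imwrite(f'pics/{n[0]}6.png',c['img'][...,::-1])
    w=cloud(c)
    for nm,lo,hi,a,b,k in [('red',(0,120,60),(180,255,255),.057,.07,(.584,.19)),('blue',(95,100,40),(130,255,255),.057,.07,(.5285,-.08))]:
        m=seg(c,w,lo,hi,a,b,k,.05); p=w[m]
        if len(p)>9: print(n,nm,len(p),p.mean(0).round(4),np.round(cv2.minEnclosingCircle(p[:,:2].astype(np.float32)),4),p[:,2].max())
    fig(c,(.358,-.323),rad=.055,zs=(.03,.04,.05,.06,.07,.08,.09,.1))
w=cloud(dict(np.load('top0.npz')))
m=(w[...,2]>.08)&(np.hypot(w[...,0]-.6845,w[...,1]-.019)<.2);print(m.sum(), w[m].min(0) if m.sum() else '',w[m].max(0) if m.sum() else '')
w=cloud(dict(np.load('scene0.npz')))
m=(w[...,2]>.08)&(np.hypot(w[...,0]-.6845,w[...,1]-.019)<.2);print(m.sum(), w[m].min(0) if m.sum() else '',w[m].max(0) if m.sum() else '')
```

```text
[ 0.35845161 -0.3218085   0.20069317] [1.79971485e+02 1.61336640e-04 1.11129016e+02] [ 0.38175699  0.42393255 -0.61542767] 0.08731838089999219Traceback (most recent call last):
  File "<stdin>", line 9, in <module>
    return _wrapfunc(a, 'round', decimals=decimals, out=out)
    return _wrapit(obj, method, *args, **kwds)
    conv = _array_converter(obj)
ValueError: setting an array element with a sequence. The requested array has an inhomogeneous shape after 1 dimensions. The detected shape was (2,) + inhomogeneous part.
```

View pics/t6.png

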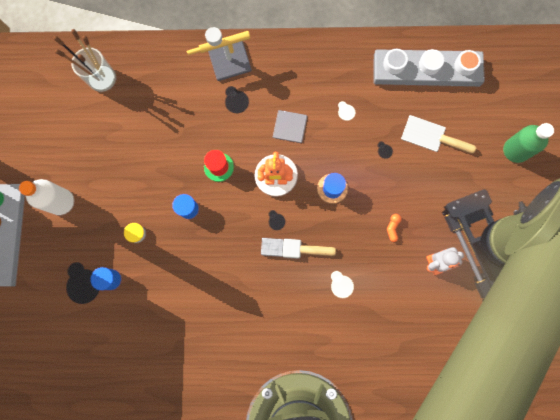

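Run:
```python
from an import *
c=read_camera('wrist');np.savez('w6.npz',**c);cv2.imwrite('pics/w6.png',c['img'][...,::-1])
for n in ('t6','w6'):
    c=dict(np.load(n+'.npz')); w=cloud(c)
    for nm,lo,hi,a,b,k in [('red',(0,120,60),(180,255,255),.057,.07,(.584,.19)),('blue',(95,100,40),(130,255,255),.057,.07,(.5285,-.08))]:
        m=seg(c,w,lo,hi,a,b,k,.05); p=w[m]
        if len(p)>9: print(n,nm,len(p),p.mean(0).round(4),cv2.minEnclosingCircle(p[:,:2].astype(np.float32)),p[:,2].max())
    fig(c,(.358,-.323),rad=.055,zs=(.03,.04,.05,.06,.07,.08,.09,.1))
for n in ('top0','scene0'):
    w=cloud(dict(np.load(n+'.npz')))
    m=(w[...,2]>.08)&(np.hypot(w[...,0]-.6845,w[...,1]-.019)<.2);print(m.sum(), w[m].min(0) if m.sum() else '',w[m].max(0) if m.sum() else '')
```

```text
t6 red 360 [0.5836 0.1909 0.0633] ((0.5840150713920593, 0.19101542234420776), 0.025153998285531998) 0.06940436281250162
t6 blue 361 [ 0.527  -0.0818  0.0634] ((0.527779221534729, -0.08160150051116943), 0.025126254186034203) 0.06899757298139053
0.03 24 mean [ 0.3434 -0.297 ] rect c [ 345.5 -294.5] size [33.6 17.1] ang 21.6
0.04 23 mean [ 0.3487 -0.298 ] rect c [ 357.7 -302.1] size [26.2 47.4] ang 80.7
0.05 43 mean [ 0.3483 -0.301 ] rect c [ 350.9 -323.5] size [36.7 76.7] ang 0.2
0.06 63 mean [ 0.3552 -0.3105] rect c [ 357.6 -322.6] size [42.5 72.7] ang 20.9
0.07 228 mean [ 0.3572 -0.317 ] rect c [ 357.3 -322.5] size [41.7 65.9] ang 21.6
0.08 27 mean [ 0.3539 -0.3119] rect c [ 350.  -318.6] size [36.5 23.3] ang 50.3
0.09 114 mean [ 0.355  -0.3202] rect c [ 356.5 -322.5] size [34.6 30.9] ang 18.0
0.1 93 mean [ 0.3575 -0.3227] rect c [ 356.8 -322.9] size [25.  23.7] ang 1.9
w6 blue 315 [ 0.5102 -0.0969  0.0614] ((0.513717532157898, -0.0962158739566803), 0.014216342940926552) 0.0659524354184774
0.03 77 mean [ 0.3398 -0.2953] rect c [ 347.5 -292.7] size [33.8 16.8] ang 19.0
0.04 69 mean [ 0.3447 -0.2984] rect c [ 347.1 -321.3] size [69.3 33.8] ang 82.9
0.05 139 mean [ 0.3452 -0.2958] rect c [ 349.6 -322.8] size [74.1 37.5] ang 86.8
0.06 211 mean [ 0.3481 -0.3021] rect c [ 356.7 -322.2] size [42.  72.4] ang 19.7
0.07 1182 mean [ 0.3554 -0.3144] rect c [ 356.7 -322.7] size [41.7 65.5] ang 20.3
0.08 86 mean [ 0.3508 -0.3105] rect c [ 355.6 -313.7] size [15.5 36.8] ang 87.0
0.09 543 mean [ 0.3522 -0.3186] rect c [ 355.  -321.9] size [36.5 30.4] ang 14.4
0.1 698 mean [ 0.3567 -0.3223] rect c [ 357.2 -322.8] size [24.9 25.1] ang 21.0
0  
0
```

View pics/w6.png

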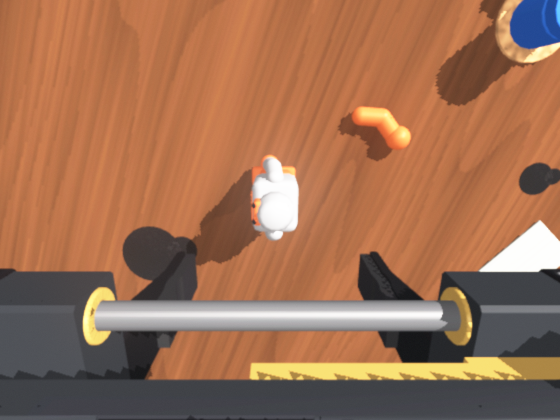

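Top view: the red jar is at (0.584, 0.191), right on the green mat's centre. The blue jar at (0.528, −0.0816) is within 2 mm of the cork's centre. The gorilla is at (0.357, −0.3226), yaw 20°. I'll grip it.

Request:
arm_command(targets=[[[0, -0.0015, 0.03, 0, 0, 0.8, -1], [0, -0.0015, 0.06, 0, 0, 0.8, -1], [0, -0.0015, 0.09, 0, 0, 0.8, -1], [0, -0.0015, 0.12, 0, 0, 0.8, -1], [0, -0.0015, 0.145, 0, 0, 0.8, -1], [0, -0.0015, 0.16, 0, 0, 0.8, -1], [0, -0.0015, 0.1645, 0, 0, 0.8, -1], [0, -0.0015, 0.1645, 0, 0, 0.8, -1], [0, -0.0015, 0.1645, 0, 0, 0.8, 0], [0, -0.0015, 0.1645, 0, 0, 0.8, 1]]], newtons=20)

```text
time_s: 25.4
tool_pos: [0.3569, -0.3243, 0.0373]
tool_rot: [180.0, 0.1, 110.2]
force: [0.7, -1.0, 0.5]
grip_width: 0.0779
```

Request:
arm_command(targets=[[[0, 0, 0, 0, 0, 0, 1], [0, 0, 0, 0, 0, 0, 1], [0, 0, 0, 0, 0, 0, 1], [0, 0, 0, 0, 0, 0, 1], [0, 0, 0, 0, 0, 0, 1], [0, 0, 0, 0, 0, 0, 1], [0, 0, 0, 0, 0, 0, 1]]])

```text
time_s: 26.1
tool_pos: [0.3562, -0.3235, 0.0361]
tool_rot: [-180.0, 0.0, 110.2]
force: [-0.2, 1.0, 0.8]
grip_width: 0.0421
```

Run:
```python
from plan import *
st=(np.array([.357,-.3226,.036]),down(110.3),0)
plan([(.357,-.3226,.1,110.3),(.37,-.31,.2,112),(.5,-.2,.22,125),(.66,-.1,.22,142),(.6845,.0193,.2,155),(.6845,.0193,.06,155)],1,step=.042,start=st)
```

```text
[[[0.0,0.0,-0.032,0.0,0.0,0.0,1.0],[0.0,0.0,-0.064,0.0,0.0,0.0,1.0],[0.0024,0.0055,-0.0973,0.0,0.0,-0.6,1.0],[0.0049,0.011,-0.1307,0.0,0.0,-1.1,1.0],[0.0073,0.0166,-0.164,0.0,0.0,-1.7,1.0],[0.0189,0.0486,-0.168,0.0,0.0,-4.3,1.0],[0.0305,0.0806,-0.172,0.0,0.0,-6.9,1.0],[0.0421,0.1126,-0.176,0.0,0.0,-9.5,1.0],[0.0538,0.1446,-0.18,0.0,0.0,-12.1,1.0],[0.0654,0.1767,-0.184,0.0,0.0,-14.7,1.0]]]
[[[-0.002,0.0377,0.0,0.0,0.0,-3.4,1.0],[-0.0039,0.0754,0.0,0.0,0.0,-6.8,1.0],[-0.0059,0.1131,0.0,0.0,0.0,-10.2,1.0],[-0.0079,0.1507,0.0,0.0,0.0,-13.6,1.0],[-0.0099,0.1884,0.0,0.0,0.0,-17.0,1.0],[0.018,0.2179,0.0067,0.0,0.0,-21.3,1.0],[0.0459,0.2474,0.0133,0.0,0.0,-25.7,1.0],[0.0738,0.2769,0.02,0.0,0.0,-30.0,1.0],[0.0738,0.2769,0.055,0.0,0.0,-30.0,1.0],[0.0738,0.2769,0.09,0.0,0.0,-30.0,1.0]]]
[[[0.0,0.0,0.035,0.0,0.0,0.0,1.0],[0.0,0.0,0.07,0.0,0.0,0.0,1.0],[0.0,0.0,0.07,0.0,0.0,0.0,1.0]]]
```

Request:
arm_command(targets=[[[0, 0, -0.03, 0, 0, 0, 1], [0, 0, -0.064, 0, 0, 0, 1], [0.0025, 0.0055, -0.097, 0, 0, -0.6, 1], [0.005, 0.011, -0.131, 0, 0, -1.1, 1], [0.007, 0.0165, -0.164, 0, 0, -1.7, 1], [0.019, 0.0485, -0.168, 0, 0, -4.3, 1], [0.0305, 0.0805, -0.172, 0, 0, -6.9, 1], [0.042, 0.1125, -0.176, 0, 0, -9.5, 1], [0.054, 0.1445, -0.18, 0, 0, -12.1, 1], [0.0655, 0.1765, -0.184, 0, 0, -14.7, 1]]])

```text
time_s: 27.1
tool_pos: [0.4996, -0.2, 0.2199]
tool_rot: [-180.0, -0.0, 125.0]
force: [0.8, -1.4, -1.8]
grip_width: 0.0415
```

Request:
arm_command(targets=[[[-0.002, 0.0375, 0, 0, 0, -3.4, 1], [-0.004, 0.075, 0, 0, 0, -6.8, 1], [-0.006, 0.113, 0, 0, 0, -10.2, 1], [-0.008, 0.151, 0, 0, 0, -13.6, 1], [-0.01, 0.188, 0, 0, 0, -17, 1], [0.018, 0.218, 0.0065, 0, 0, -21.3, 1], [0.046, 0.2475, 0.013, 0, 0, -25.7, 1], [0.074, 0.277, 0.02, 0, 0, -30, 1], [0.074, 0.277, 0.055, 0, 0, -30, 1], [0.074, 0.277, 0.09, 0, 0, -30, 1]]])

```text
time_s: 28.1
tool_pos: [0.6841, 0.0213, 0.1295]
tool_rot: [179.9, 0.1, 155.2]
force: [1.0, -0.9, -2.3]
grip_width: 0.042
```

Request:
arm_command(targets=[[[0, 0, 0.035, 0, 0, 0, 1], [0, 0, 0.06, 0, 0, 0, 1], [0, 0, 0.07, 0, 0, 0, 1], [0, 0, 0.07, 0, 0, 0, 1], [0, 0, 0.07, 0, 0, 0, 1]]])

```text
time_s: 28.6
tool_pos: [0.6846, 0.0185, 0.0612]
tool_rot: [179.9, 0.1, 154.9]
force: [0.6, -0.8, -0.5]
grip_width: 0.042
```

Run:
```python
from an import *
s=get_obs();print(s['tool_pos'],s['tool_rot'],s['force'],s['grip_width'])
for n in ('scene','wrist'):
    c=read_camera(n);np.savez(n[0]+'7.npz',**c)
    cv2.imwrite(f'pics/{n[0]}7.png',c['img'][...,::-1])
# grey mat refined from first images
for n in ['top0','t2','t6','scene0']:
    c=dict(np.load(n+'.npz'));w=cloud(c)
    m=seg(c,w,(0,0,40),(180,90,255),-.005,.014,(.6845,.019),.06).astype(np.uint8)
    m=cv2.morphologyEx(m,cv2.MORPH_OPEN,np.ones((3,3)));k,l,st,ce=cv2.connectedComponentsWithStats(m);i=1+np.argmax(st[1:,4])
    p=w[l==i][:,:2].astype(np.float32);rr=cv2.minAreaRect(p);K=c['K']
    ray=att(c)@np.array([(ce[i][0]-K[0,2])/K[0,0],(ce[i][1]-K[1,2])/K[1,1],1]);o=c['origin'];P=o+ray*(.005-o[2])/ray[2]
    print(n,len(p),np.round(rr[0],4),np.round(rr[1],4),rr[2],P.round(4))
```

```text
[0.68458289 0.01850046 0.06124254] [1.79947135e+02 7.32145528e-02 1.54916686e+02] [ 0.59490113 -0.79775337 -0.45414928] 0.041987658909591934
top0 877 [0.6855 0.019 ] [0.0743 0.075 ] 79.95450592041016 [0.684 0.019 0.005]
t2 866 [0.6862 0.019 ] [0.0746 0.0768] 78.86174774169922 [0.6842 0.0188 0.005 ]
t6 868 [0.6854 0.0193] [0.0749 0.0742] 78.50393676757812 [0.6841 0.019  0.005 ]
scene0 920 [0.6823 0.019 ] [0.0774 0.0836] 79.53816986083984 [0.6875 0.0194 0.005 ]
```

View pics/w7.png

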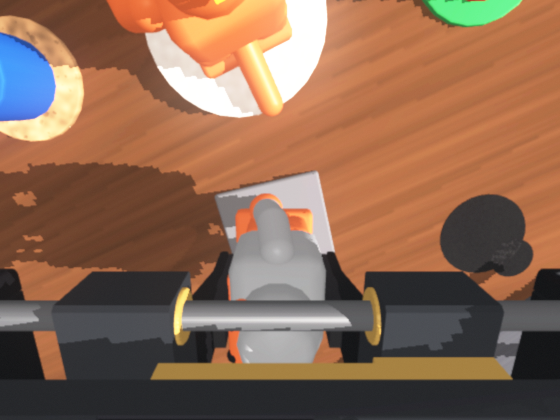

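View pics/s7.png

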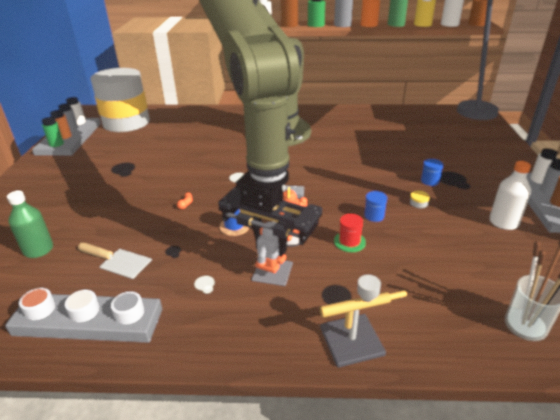

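The gorilla is over the grey mat: TCP (0.6846, 0.0185) against a mat centre of (0.6845, 0.019). I'll lower and release it.

Request:
arm_command(targets=[[[0, 0, 0.01, 0, 0, 0, 1], [0, 0, 0.016, 0, 0, 0, 1], [0, 0, 0.0195, 0, 0, 0, 1], [0, 0, 0.0195, 0, 0, 0, 1], [0, 0, 0.0195, 0, 0, 0, 1]]])

```text
time_s: 29.2
tool_pos: [0.6835, 0.0181, 0.041]
tool_rot: [-179.9, -0.0, 154.9]
force: [-2.7, -1.1, 5.9]
grip_width: 0.0419
```

Request:
arm_command(targets=[[[0, 0, 0.0005, 0, 0, 0, 1], [0, 0, 0.0005, 0, 0, 0, 0.5], [0, 0, 0.0005, 0, 0, 0, 0.2], [0, 0, 0.0005, 0, 0, 0, -0.2], [0, 0, 0.0005, 0, 0, 0, -0.6], [0, 0, 0.0005, 0, 0, 0, -1], [0, 0, 0.0005, 0, 0, 0, -1], [0, 0, 0, 0, 0, 0, -1], [0, 0, -0.01, 0, 0, 0, -1]]])

```text
time_s: 30.1
tool_pos: [0.6828, 0.0181, 0.0493]
tool_rot: [-179.9, -0.1, 154.9]
force: [0.4, 0.1, -0.2]
grip_width: 0.0813
```

Run:
```python
from plan import *
print(pose()[2]['force'])
plan([(.6845,.0185,.19,155),(.62,.2,.2,130),(.5,.33,.18,105),(.4228,.383,.16,90)],-1,step=.045,deg=8)
```

```text
[ 0.3558274   0.10170527 -0.23126669]
[[[-0.0003,0.0002,-0.0352,0.0,0.0,0.0,-1.0],[-0.0005,0.0005,-0.0703,0.0,-0.1,0.0,-1.0],[-0.0008,0.0007,-0.1055,-0.1,-0.1,-0.1,-1.0],[-0.0011,0.001,-0.1407,-0.1,-0.1,-0.1,-1.0],[0.026,0.0284,-0.1426,-0.1,-0.1,4.9,-1.0],[0.0531,0.0558,-0.1446,-0.1,-0.1,9.9,-1.0],[0.0801,0.0832,-0.1466,-0.1,-0.1,14.9,-1.0],[0.1072,0.1106,-0.1485,-0.1,-0.1,19.9,-1.0],[0.1343,0.138,-0.1505,-0.1,-0.1,24.9,-1.0],[0.1752,0.1548,-0.1454,-0.1,-0.1,31.2,-1.0]]]
[[[0.0437,-0.0069,0.005,0.0,0.0,6.3,-1.0],[0.0874,-0.0138,0.01,0.0,0.0,12.5,-1.0],[0.1311,-0.0207,0.015,0.0,0.0,18.8,-1.0],[0.1601,-0.0322,0.0217,0.0,0.0,23.8,-1.0],[0.189,-0.0438,0.0283,0.0,0.0,28.8,-1.0],[0.218,-0.0554,0.035,0.0,0.0,33.8,-1.0],[0.218,-0.0554,0.035,0.0,0.0,33.8,-1.0]]]
```

Request:
arm_command(targets=[[[0, 0, -0.03, 0, 0, 0, -1], [0, 0, -0.065, 0, 0, 0, -1], [-0.001, 0.001, -0.105, 0, 0, 0, -1], [-0.001, 0.001, -0.14, 0, 0, 0, -1], [0.026, 0.0285, -0.143, 0, 0, 5, -1], [0.053, 0.056, -0.145, 0, 0, 10, -1], [0.08, 0.083, -0.147, 0, 0, 15, -1], [0.107, 0.1105, -0.1485, 0, 0, 20, -1], [0.134, 0.138, -0.15, 0, 0, 25, -1], [0.175, 0.155, -0.145, 0, 0, 31, -1]]])

```text
time_s: 31.1
tool_pos: [0.5919, 0.235, 0.1971]
tool_rot: [179.8, -0.0, 123.7]
force: [0.5, 0.2, 0.1]
grip_width: 0.0872
```

Request:
arm_command(targets=[[[0.0435, -0.007, 0.005, 0, 0, 6.3, -1], [0.0875, -0.014, 0.01, 0, 0, 12.5, -1], [0.131, -0.0205, 0.015, 0, 0, 18.8, -1], [0.16, -0.032, 0.022, 0, 0, 23.8, -1], [0.189, -0.044, 0.028, 0, 0, 28.8, -1], [0.218, -0.0555, 0.035, 0, 0, 34, -1], [0.218, -0.0555, 0.035, 0, 0, 34, -1], [0.218, -0.0555, 0.035, 0, 0, 34, -1], [0.218, -0.0555, 0.035, 0, 0, 34, -1]]])

```text
time_s: 32.0
tool_pos: [0.4245, 0.3822, 0.161]
tool_rot: [179.9, 0.0, 89.9]
force: [-0.4, 0.5, 0.7]
grip_width: 0.0871
```

Run:
```python
from an import *
from plan import plan
s=get_obs();print(s['tool_pos'],s['tool_rot'],s['force'],s['grip_width'])
for n in ('top','scene','wrist'):
    c=read_camera(n);np.savez(n[0]+'8.npz',**c)
    cv2.imwrite(f'pics/{n[0]}8.png',c['img'][...,::-1])
    w=cloud(c);
    p=w[seg(c,w,(18,100,60),(40,255,255),.018,.03,(.423,.383),.04)]
    if len(p)>9: print(n,'tin',len(p),p.mean(0).round(4),cv2.minEnclosingCircle(p[:,:2].astype(np.float32)))
    if n!='wrist': fig(c,(.684,.019),rad=.06,zs=(.06,.07,.08,.09,.1))
plan([(.4228,.383,.004,90)],-1)
```

```text
[0.42452095 0.38217887 0.16103728] [1.79929902e+02 5.21384674e-03 8.98782875e+01] [-0.42885273  0.5408261   0.73731726] 0.0870802240249418
top tin 159 [0.4301 0.3769 0.0239] ((0.42611995339393616, 0.38001132011413574), 0.02296302653849125)
0.06 50 mean [0.6651 0.0203] rect c [679.4  12.9] size [35.3 73.5] ang 44.0
0.07 146 mean [0.6758 0.0187] rect c [683.5  18.8] size [42.7 68.7] ang 62.5
0.08 84 mean [0.6778 0.0198] rect c [685.4  17.5] size [37.1 57.3] ang 63.4
0.09 57 mean [0.6761 0.0159] rect c [681.1  16.7] size [27.6 36.4] ang 7.4
0.1 125 mean [0.6828 0.0179] rect c [683.1  17. ] size [27.1 31.7] ang 6.5
scene tin 176 [0.4281 0.3795 0.0248] ((0.4246588945388794, 0.38020026683807373), 0.024296583607792854)
0.06 112 mean [0.7076 0.0167] rect c [701.5  21.1] size [27.8 57.7] ang 21.5
0.07 149 mean [0.7044 0.0178] rect c [694.8  21.5] size [34.2 61.9] ang 42.7
0.08 161 mean [0.6985 0.0163] rect c [695.4  18.6] size [35.3 52.5] ang 19.6
0.09 79 mean [0.6957 0.0157] rect c [688.6  15.5] size [34.2 29.3] ang 74.6
0.1 143 mean [0.6907 0.0164] rect c [687.4  15.6] size [32.7 26.5] ang 59.9
wrist tin 1761 [0.4225 0.3842 0.025 ] ((0.4228459298610687, 0.38352859020233154), 0.022657394409179688)
[[[0.0003,-0.0004,0.0392,0.0,0.0,0.0,-1.0],[0.0005,-0.0009,0.0783,0.0,0.0,-0.1,-1.0],[0.0008,-0.0013,0.1175,0.0,0.0,-0.1,-1.0],[0.001,-0.0017,0.1567,0.0,0.0,-0.2,-1.0],[0.001,-0.0017,0.1567,0.0,0.0,-0.2,-1.0]]]
```

View pics/w8.png

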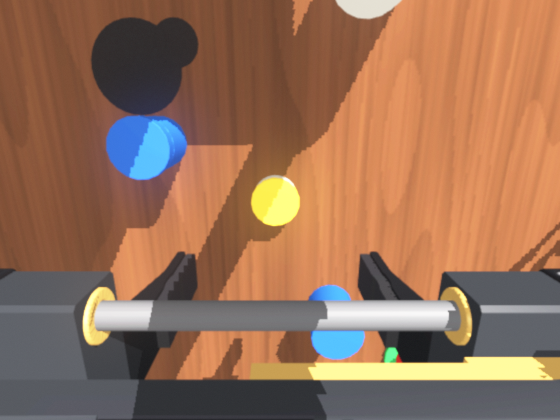

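View pics/s8.png

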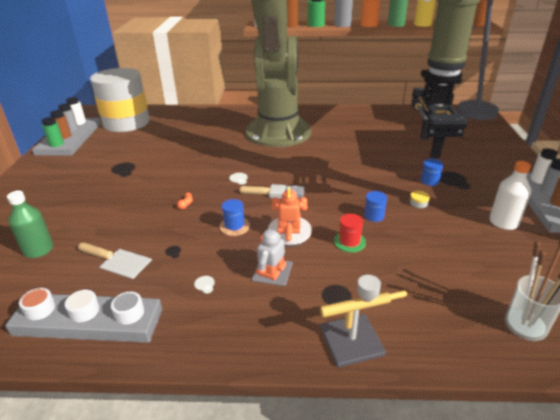

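The gorilla is upright on the grey mat (scene (271,255)), centre about (0.6835, 0.018). The tin is at wrist (275,202), centred between the fingers. I'll grip it low.

Request:
arm_command(targets=[[[0.0005, -0.001, 0.04, 0, 0, 0, -1], [0.0005, -0.0015, 0.08, 0, 0, 0, -1], [0.0005, -0.0015, 0.115, 0, 0, 0, -1], [0.0005, -0.0015, 0.14, 0, 0, 0, -1], [0.0005, -0.0015, 0.153, 0, 0, 0, -1], [0.0005, -0.0015, 0.156, 0, 0, 0, -1], [0.0005, -0.0015, 0.156, 0, 0, 0, -0.3], [0.0005, -0.0015, 0.156, 0, 0, 0, 0.3], [0.0005, -0.0015, 0.156, 0, 0, 0, 1], [0.0005, -0.0015, 0.156, 0, 0, 0, 1]]], newtons=15)

```text
time_s: 33.15
tool_pos: [0.4223, 0.3837, 0.0055]
tool_rot: [179.9, -0.0, 89.9]
force: [-0.6, 0.8, -0.8]
grip_width: 0.063
```

Request:
arm_command(targets=[[[0, 0, 0, 0, 0, 0, 1], [0, 0, 0, 0, 0, 0, 1], [0, 0, 0, 0, 0, 0, 1], [0, 0, 0, 0, 0, 0, 1], [0, 0, 0, 0, 0, 0, 1]]])

```text
time_s: 33.65
tool_pos: [0.4219, 0.3833, 0.0047]
tool_rot: [180.0, 0.0, 89.9]
force: [0.2, -0.3, 2.3]
grip_width: 0.0441
```

Run:
```python
from plan import *
st=(np.array([.423,.383,.0045]),down(90),0)
plan([(.423,.383,.1,90),(.43,.36,.2,90),(.46,.1,.23,90),(.46,-.04,.23,90),(.5278,-.0816,.2,90),(.5278,-.0816,.095,90)],1,step=.042,start=st)
```

```text
[[[0.0,0.0,-0.0318,0.0,0.0,0.0,1.0],[0.0,0.0,-0.0637,0.0,0.0,0.0,1.0],[0.0,0.0,-0.0955,0.0,0.0,0.0,1.0],[-0.0077,0.0023,-0.1288,0.0,0.0,0.0,1.0],[-0.0153,0.0047,-0.1622,0.0,0.0,0.0,1.0],[-0.023,0.007,-0.1955,0.0,0.0,0.0,1.0],[-0.0601,0.0113,-0.1998,0.0,0.0,0.0,1.0],[-0.0973,0.0156,-0.2041,0.0,0.0,0.0,1.0],[-0.1344,0.0199,-0.2084,0.0,0.0,0.0,1.0],[-0.1716,0.0241,-0.2126,0.0,0.0,0.0,1.0]]]
[[[-0.0371,0.0043,-0.0043,0.0,0.0,0.0,1.0],[-0.0743,0.0086,-0.0086,0.0,0.0,0.0,1.0],[-0.1114,0.0129,-0.0129,0.0,0.0,0.0,1.0],[-0.1464,0.0129,-0.0129,0.0,0.0,0.0,1.0],[-0.1814,0.0129,-0.0129,0.0,0.0,0.0,1.0],[-0.2164,0.0129,-0.0129,0.0,0.0,0.0,1.0],[-0.2514,0.0129,-0.0129,0.0,0.0,0.0,1.0],[-0.2653,0.0355,-0.0029,0.0,0.0,0.0,1.0],[-0.2792,0.0581,0.0071,0.0,0.0,0.0,1.0],[-0.293,0.0807,0.0171,0.0,0.0,0.0,1.0]]]
[[[0.0,0.0,0.035,0.0,0.0,0.0,1.0],[0.0,0.0,0.07,0.0,0.0,0.0,1.0],[0.0,0.0,0.105,0.0,0.0,0.0,1.0],[0.0,0.0,0.105,0.0,0.0,0.0,1.0]]]
```

Request:
arm_command(targets=[[[0, 0, -0.03, 0, 0, 0, 1], [0, 0, -0.064, 0, 0, 0, 1], [0, 0, -0.0955, 0, 0, 0, 1], [-0.008, 0.002, -0.129, 0, 0, 0, 1], [-0.015, 0.005, -0.162, 0, 0, 0, 1], [-0.023, 0.007, -0.1955, 0, 0, 0, 1], [-0.06, 0.011, -0.2, 0, 0, 0, 1], [-0.097, 0.0155, -0.204, 0, 0, 0, 1], [-0.1345, 0.02, -0.208, 0, 0, 0, 1], [-0.1715, 0.024, -0.2125, 0, 0, 0, 1]]])

```text
time_s: 34.65
tool_pos: [0.4453, 0.2102, 0.2169]
tool_rot: [-180.0, 0.0, 89.9]
force: [1.0, -1.0, 0.1]
grip_width: 0.0441
```

Request:
arm_command(targets=[[[-0.037, 0.0045, -0.0045, 0, 0, 0, 1], [-0.0745, 0.0085, -0.0085, 0, 0, 0, 1], [-0.111, 0.013, -0.013, 0, 0, 0, 1], [-0.146, 0.013, -0.013, 0, 0, 0, 1], [-0.181, 0.013, -0.013, 0, 0, 0, 1], [-0.216, 0.013, -0.013, 0, 0, 0, 1], [-0.251, 0.013, -0.013, 0, 0, 0, 1], [-0.265, 0.0355, -0.003, 0, 0, 0, 1], [-0.279, 0.058, 0.007, 0, 0, 0, 1], [-0.293, 0.081, 0.017, 0, 0, 0, 1]]])

```text
time_s: 35.65
tool_pos: [0.5267, -0.0821, 0.1995]
tool_rot: [-180.0, 0.0, 89.9]
force: [0.0, 0.6, 0.5]
grip_width: 0.0445
```

Request:
arm_command(targets=[[[0, 0, 0.035, 0, 0, 0, 1], [0, 0, 0.07, 0, 0, 0, 1], [0, 0, 0.095, 0, 0, 0, 1], [0, 0, 0.105, 0, 0, 0, 1], [0, 0, 0.105, 0, 0, 0, 1], [0, 0, 0.105, 0, 0, 0, 1]]])

```text
time_s: 36.25
tool_pos: [0.527, -0.0813, 0.0961]
tool_rot: [179.9, 0.0, 89.9]
force: [-0.9, -0.2, 0.2]
grip_width: 0.0444
```

Run:
```python
from an import *
s=get_obs();print(s['tool_pos'],s['tool_rot'],s['force'],s['grip_width'])
c=read_camera('wrist');cv2.imwrite('pics/w9.png',c['img'][...,::-1]);w=cloud(c)
m=seg(c,w,(15,90,60),(40,255,255),.09,.14,(.528,-.08),.04);p=w[m];print(len(p),p.mean(0),np.median(p[:,2]))
c=read_camera('scene');cv2.imwrite('pics/s9.png',cv2.resize(c['img'][130:290,150:350,::-1],None,fx=3,fy=3))
```

```text
[ 0.52697022 -0.08131547  0.09611799] [1.79912176e+02 1.78731029e-02 8.99357886e+01] [-0.88893349 -0.17098497  0.18528171] 0.04436091011001879
4442 [ 0.52631721 -0.07313422  0.11617222] 0.11653050093180375
```

View pics/w9.png

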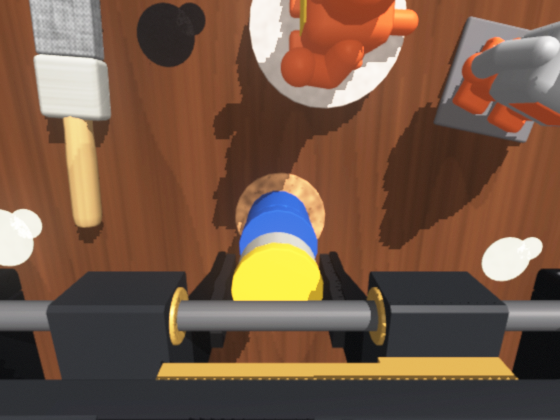

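View pics/s9.png

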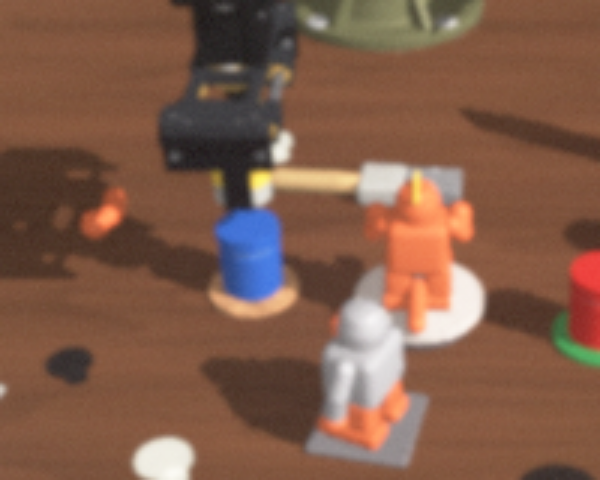

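The tin hangs level over the blue jar (wrist tin (277,280), jar (278,225)), with its bottom at about 0.0915 against a cap at 0.063. I'll lower it 28.5 mm.

Request:
arm_command(targets=[[[0, 0.001, 0.013, 0, 0, 0, 1], [0, 0.001, 0.021, 0, 0, 0, 1], [0, 0.001, 0.026, 0, 0, 0, 1], [0, 0.001, 0.028, 0, 0, 0, 1], [0, 0.001, 0.0285, 0, 0, 0, 1], [0, 0.001, 0.0285, 0, 0, 0, 1]]])

```text
time_s: 36.95
tool_pos: [0.5267, -0.0814, 0.0674]
tool_rot: [-179.9, 0.0, 89.9]
force: [-4.0, 1.7, 9.6]
grip_width: 0.0441
```

Request:
arm_command(targets=[[[0, 0, 0, 0, 0, 0, 0.6], [0, 0, 0, 0, 0, 0, 0.3], [0, 0, 0, 0, 0, 0, 0], [0, 0, 0, 0, 0, 0, -0.5], [0, 0, 0, 0, 0, 0, -1], [0, 0, 0, 0, 0, 0, -1], [0, 0, 0, 0, 0, 0, -1], [0, 0, -0.02, 0, 0, 0, -1], [0, 0, -0.05, 0, 0, 0, -1], [0, 0, -0.09, 0, 0, 0, -1]]])

```text
time_s: 37.95
tool_pos: [0.5257, -0.0811, 0.1558]
tool_rot: [-179.8, -0.1, 89.9]
force: [0.8, -1.0, -0.3]
grip_width: 0.0855
```

Request:
arm_command(targets=[[[-0.03, -0.01, -0.03, 0, 0, 0, -1], [-0.07, -0.02, -0.05, 0, 0, 0, -1], [-0.11, -0.03, -0.06, 0, 0, 0, -1], [-0.155, -0.03, -0.06, 0, 0, 0, -1], [-0.2, -0.03, -0.06, 0, 0, 0, -1], [-0.245, -0.03, -0.06, 0, 0, 0, -1], [-0.245, -0.03, -0.06, 0, 0, 0, -1], [-0.245, -0.03, -0.06, 0, 0, 0, -1]]])

```text
time_s: 38.75
tool_pos: [0.4963, -0.3272, 0.2157]
tool_rot: [-180.0, -0.1, 89.8]
force: [0.1, 0.3, -0.0]
grip_width: 0.0865
```

Run:
```python
from an import *
s=get_obs();print(s['tool_pos'],s['force'],s['time_s'])
for n in ('top','scene'):
    c=read_camera(n);np.savez(n[0]+'10.npz',**c);cv2.imwrite(f'pics/{n[0]}10.png',cv2.resize(c['img'][100:270,150:400,::-1],None,fx=3,fy=3))
    w=cloud(c)
    for nm,lo,hi,a,b,k in [('red',(0,120,60),(180,255,255),.057,.07,(.584,.19)),('tin',(15,90,60),(40,255,255),.08,.095,(.5285,-.08)),('bluejar',(95,100,40),(130,255,255),.01,.07,(.5285,-.08))]:
        p=w[seg(c,w,lo,hi,a,b,k,.045)]
        if len(p)>9: print(n,nm,len(p),p.mean(0).round(4),cv2.minEnclosingCircle(p[:,:2].astype(np.float32)),np.percentile(p[:,2],[5,95]).round(4))
    print('monster');fig(c,(.56,.053),zs=(.08,.09,.11,.12)); print('gorilla');fig(c,(.684,.019),zs=(.07,.08,.1))
```

```text
[ 0.49627899 -0.32723496  0.21570984] [ 0.07463507  0.30358191 -0.03457012] 38.75
top red 367 [0.5835 0.1905 0.0631] ((0.5841938853263855, 0.19039393961429596), 0.025422008708119392) [0.0595 0.0667]
top tin 313 [ 0.5265 -0.0818  0.0876] ((0.5269301533699036, -0.0815763995051384), 0.02275312878191471) [0.0842 0.0906]
top bluejar 91 [ 0.5094 -0.0736  0.0448] ((0.5174905061721802, -0.07727012038230896), 0.02072064019739628) [0.02  0.065]
monster
0.08 171 mean [0.545  0.0522] rect c [555.1  52.1] size [78.3 50.5] ang 89.8
0.09 216 mean [0.553  0.0515] rect c [555.   50.9] size [72.6 49.4] ang 87.7
0.11 89 mean [0.5555 0.0524] rect c [560.4  51.8] size [30.6 37.5] ang 88.0
0.12 87 mean [0.5594 0.0518] rect c [559.   52.6] size [28.  24.7] ang 45.5
gorilla
0.07 152 mean [0.6768 0.0182] rect c [684.1  18.4] size [42.4 68.2] ang 64.8
0.08 82 mean [0.6756 0.0203] rect c [680.1  20.1] size [37.4 54.8] ang 62.1
0.1 129 mean [0.6826 0.0182] rect c [683.6  17.9] size [32.3 27.1] ang 76.2
scene red 290 [0.5891 0.1888 0.0642] ((0.5856699347496033, 0.18947593867778778), 0.026091963052749634) [0.0593 0.0665]
scene tin 214 [ 0.5324 -0.0827  0.0881] ((0.5278656482696533, -0.0826893150806427), 0.02441718429327011) [0.0823 0.0905]
scene bluejar 359 [ 0.5472 -0.0782  0.039 ] ((0.5365281105041504, -0.07950157672166824), 0.02341325953602791) [0.0133 0.0641]
monster
0.08 169 mean [0.5665 0.051 ] rect c [560.9  50.5] size [79.4 46.7] ang 86.7
0.09 201 mean [0.5663 0.0514] rect c [558.7  50.7] size [70.6 47.1] ang 89.7
0.11 73 mean [0.5707 0.0514] rect c [565.4  50.4] size [31.1 26.5] ang 76.0
0.12 65 mean [0.565  0.0509] rect c [565.3  49.6] size [25.9 24.2] ang 1.0
gorilla
0.07 149 mean [0.7041 0.0181] rect c [693.5  20.6] size [40.6 60.2] ang 32.5
0.08 160 mean [0.6982 0.0161] rect c [694.9  19. ] size [35.1 53.4] ang 19.1
0.1 140 mean [0.6901 0.0164] rect c [687.   14.7] size [32.2 29.3] ang 65.8
```

View pics/t10.png

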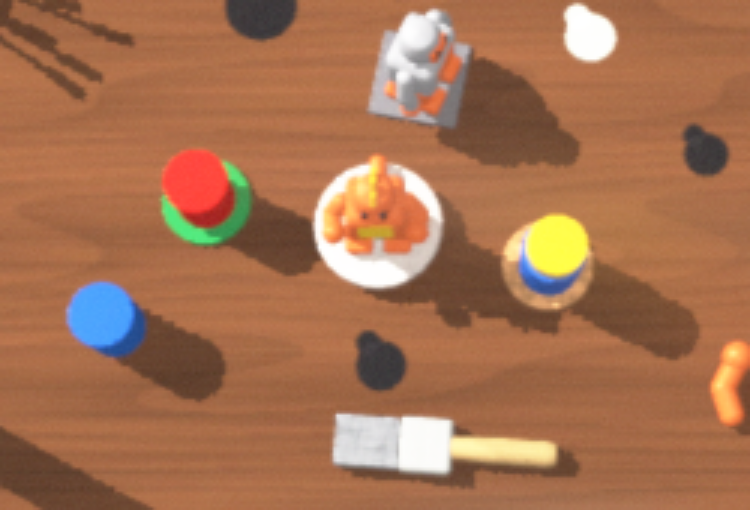

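View pics/s10.png

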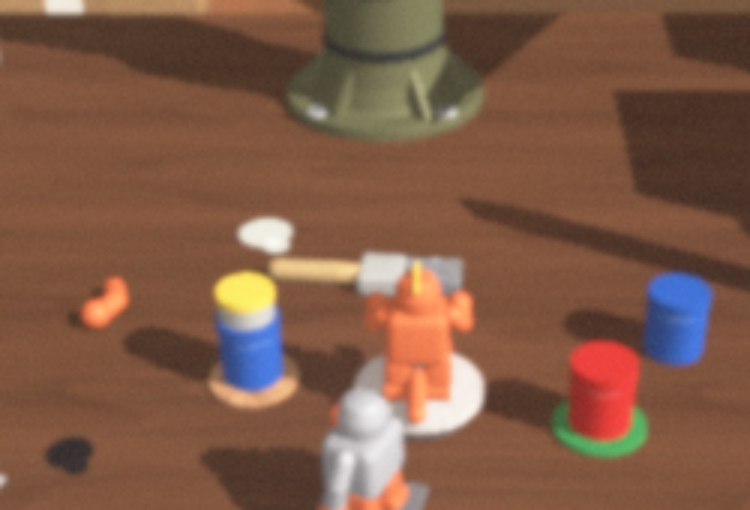

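Both views show everything upright, centred and let go. The tin at (0.527, −0.082) has its lid at 0.087, and the arm is clear. I'm handing it in.

```bash
python3 -c "
from cell import *
print(sign_off())"
```

```text
the job is handed in; nothing more can be done
None
```

The painting bench is set out as asked and the job is handed in. It was done in the order given and took about 39 s of the 131 s allowed. No wrist force shown after a move exceeded about 17 N.

The last top and scene pictures show all five things upright and let go, with the arm clear:

| Thing | Placed on | Off centre |
|---|---|---|
| Orange monster | Stand | about 1 mm |
| Red jar | Green mat, left | about 1 mm |
| Blue jar (the farthest of the three look-alikes) | Cork mat, right | about 2 mm, measured before the tin went on |
| Silver gorilla | Grey mat, behind | about 1 mm |
| Yellow-lidded tin | Blue jar's cap | about 1 mm, lid at 87 mm as expected |

- **Cork mat centre:** my first estimate disagreed with the later one by about 4 mm because shadows confused the first fit. I used the refit from the shadow-free pictures, where both cameras agreed.
- **Scene camera:** it puts the tops of the monster and gorilla 3–6 mm farther from the robot than the top camera does. It sees only their far sides, so I relied on the top camera there.

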